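# Build a kiln tier and load it

## Task

Set up one tier of the kiln load on the thick base slab with the three pale marks: stand the two tall props upright on the two small end marks and the low dish upright on the large middle mark. Then lay the bare narrow kiln shelf flat across both props, centred over the slab and running along it, and last of all stand the tall beaker upright on the middle of that shelf. Leave the short squat prop where it is.

Things in the scene. Friction and masses are not known exactly. Their poses are not given: they have to be found in the camera images.
- prop_a_mid (a point): A loose tall kiln prop: a buff solid round fireclay post, 40 mm diameter, 70 mm tall, standing upright, with a small dark dot in the middle of its flat top. One of two identical tall props, which are interchangeable. This point is its centre, 35 mm above its foot; z runs up its axis.
- prop_b_mid (a point): A loose tall kiln prop: a buff solid round fireclay post, 40 mm diameter, 70 mm tall, standing upright, with a small dark dot in the middle of its flat top. One of two identical tall props, which are interchangeable. This point is its centre, 35 mm above its foot; z runs up its axis.
- prop_short_mid (a point): The short kiln prop, not needed: the same buff fireclay with a dark dot on top, but squat: 58 mm diameter and only 28 mm tall. This point is its centre, 14 mm above its foot. To be left standing where it is.
- dish_mid (a point): The low dish: a loose open round unglazed terracotta dish, 60 mm across at the rim, 56 mm at the foot, 36 mm tall, wall 4 mm, floor 5 mm. This point is its centre, 18 mm above its foot; z runs up out of its mouth.
- beaker_mid (a point): The tall beaker: a loose open round unglazed terracotta beaker without a handle, 50 mm across at the rim, 48 mm at the foot, 75 mm tall, wall 3.5 mm. This point is its centre, 37.5 mm above its foot; z runs up out of its mouth.
- batt_mid (a point): The narrow kiln shelf: a loose bare grey-beige flat bar, 220 mm long (its x axis), 60 mm wide (y), 16 mm thick (z), about 0.4 kg, lying flat on the table; no marks on it and both ends and faces alike. This point is its centre, 8 mm above its underside.
- base_slab: The base slab, where the tier is built: a fixed grey-beige slab lying on the table, 250 mm long (its x axis), 110 mm wide (y), 18 mm thick. Three flat pale round marks are painted on its top along the middle line: a small one 46 mm across at x = -80 mm, a small one at x = +80 mm, and a large one 68 mm across at its centre. The origin is the centre of its underside, z up, so its top is at z = 18 mm.

How it is judged (in metres and radians):
On the way, in this order (a step that is already met when the one before it is completed fails the run):
1. the two tall props stand on the end marks and the low dish on the middle mark (((x of prop_a_mid in the frame of base_slab between -0.095 and -0.065 m and y of prop_a_mid in the frame of base_slab between -0.015 and 0.015 m and z of prop_a_mid in the frame of base_slab between 0.048 and 0.058 m and angle between each of prop_a_mid, prop_b_mid's own z axis and vertical below 0.08 rad and x of prop_b_mid in the frame of base_slab between 0.065 and 0.095 m and y of prop_b_mid in the frame of base_slab between -0.015 and 0.015 m and z of prop_b_mid in the frame of base_slab between 0.048 and 0.058 m) or (x of prop_b_mid in the frame of base_slab between -0.095 and -0.065 m and y of prop_b_mid in the frame of base_slab between -0.015 and 0.015 m and z of prop_b_mid in the frame of base_slab between 0.048 and 0.058 m and angle between each of prop_b_mid, prop_a_mid's own z axis and vertical below 0.08 rad and x of prop_a_mid in the frame of base_slab between 0.065 and 0.095 m and y of prop_a_mid in the frame of base_slab between -0.015 and 0.015 m and z of prop_a_mid in the frame of base_slab between 0.048 and 0.058 m)) and x of dish_mid in the frame of base_slab between -0.015 and 0.015 m and y of dish_mid in the frame of base_slab between -0.015 and 0.015 m and z of dish_mid in the frame of base_slab between 0.031 and 0.041 m and angle between dish_mid's own z axis and vertical below 0.08 rad), for 0.2 s.
2. the narrow shelf lies across both props, over the dish (all of step 1 and x of batt_mid in the frame of base_slab between -0.015 and 0.015 m and y of batt_mid in the frame of base_slab between -0.015 and 0.015 m and z of batt_mid in the frame of base_slab between 0.091 and 0.101 m and angle between batt_mid's own z axis and vertical below 0.08 rad and angle between the x axis of batt_mid and the x axis of base_slab, either way round below 0.14 rad), for 0.2 s.
At the end, for the whole second after the job is handed in: On the slab: a tall prop on each end mark, the dish on the middle mark; the shelf level on both props, over the slab's centre, within 0.14 rad of its direction; the beaker on the shelf's middle; each within 15 mm along and across, upright to 0.08 rad, at rest; short prop within 30 mm of its start (all of step 2 and x of beaker_mid in the frame of batt_mid between -0.015 and 0.015 m and y of beaker_mid in the frame of batt_mid between -0.015 and 0.015 m and z of beaker_mid in the frame of batt_mid between 0.0405 and 0.0505 m and angle between beaker_mid's own z axis and vertical below 0.08 rad and linear speed of each of prop_a, prop_b, dish, batt, beaker below 0.02 m/s and distance of prop_short_mid from where it was at the start of the episode below 0.03 m); the robot touches nothing.
It fails at once if the short prop is moved by more than 30 mm (distance of prop_short_mid from where it was at the start of the episode above 0.03 m).
It also fails if it takes over 128 s, if anything falls off the work surface, if the arm or the gripper's body presses on something with over 40 N, if the wrist force passes 120 N, or if a joint passes its speed limit or range.

## Robot

A 6-joint arm with a two-finger parallel gripper is mounted at the origin on the work surface. World frame = base frame: x ahead of the robot, y to its left, z up, the work surface at z = 0. Lengths are in mm, angles in rad, forces in N, time in s.
With the tool pointing down it reaches from about 350 to 975 mm from the base axis. Payload 7.1 kg.
Tool frame: the origin (TCP) lies on the centre line of the jaws, within the pads' length; the fingertips stand 25 mm ahead of it and the grasp point (between the pads) lies 6 mm ahead of it (ctrl.nose_length is the distance from the TCP to the fingertips, in mm); x points along the fingers, y is the direction in which the jaws open and shut, and the axes are right-handed (so a half turn about x gives the same grasp; the last joint's range is limited). The gripper opens to 88 mm and grips with 3 to 60 N. Pads are 20 mm wide; open, the fingers measure 115 mm over their backs; the gripper's body (75 mm by 178 mm) begins 61 mm behind the grasp point.
Start: joints at [1.293, 0.423, 1.63, -0, 1.089, -0.019], TCP at [159.919, 604.178, 247.675] pointing down, gripper open.
Joint ranges: [-3, 3], [-0.9, 2.11], [0.09, 2.58], [-1.31, 4.45], [0.11, 2.69], [-2.54, 2.54]. Speed limits (rad/s): [2.39, 2.39, 3.01, 3.14, 3.14, 3.14].

## Interface

Orientations are given as a rotation vector (axis times angle).
In Python, from workcell import ctrl gives the robot as it stands.
- The arm moves only by the tool arm_command, never from a script. Its argument "deltas" is a list of rows, each a list of 4 numbers: the shift along the tool's x, y, z in m, then the turn about the tool's x in rad. In form: [[tx, ty, tz, yaw], ...]. A call has 1 to 10 rows; each row shifts and turns the pose as measured when the row begins, along the tool's axes as they then stand; what a row does not reach is not made up. A row lasts 1/10 s, in which the tool goes at most 50 mm and 8.59 degrees, less where a joint would pass 70% of its speed; a pose out of reach is approached as far as the arm can. A call is refused whole if a number of a shift passes 0.05 or a number of a turn 0.15, either way. A call with a gripper value outside its range is refused whole. "hand" is the finger opening in m, from 0 to 0.0878, set as the call begins (left out, the last holds). The fingers move at their own pace and stop on an object; the grip force is fixed at half the most. Time passes only in rows, so rows that do not move let the fingers close. It gives the time, the measured TCP pose, the force and the opening at its end, in the units of the state.
- ctrl.get_obs(): the state, without advancing time (a new reading comes with each control period).
- ctrl.get_image(name): name is "scene" or "top" or "wrist"; returns the picture (480x640x3 uint8, red, green, blue); there is no depth.
- ctrl.get_calibration(name): a dict with "fx", "fy", "cx", "cy" (pixels), "R" (3x3) and "t" (3): a world point X has camera coordinates R X + t. Camera axes: x right, y down, z forward; pixel columns grow to the right and rows downward; lengths in mm; the calibration is good to about 2 mm. A picture is of the moment at which its call begins: read the wrist's pose just before it. get_calibration takes no time and is no camera call; for the wrist camera it gives the pose at the moment of the call.
- ctrl.close_job(): hands the job in, once; it reports no verdict.
The state is a dict: "t": time; "qpos": joint angles; "qvel": joint speeds; "joint_torque": joint torques, N m; "ee_pos": TCP position; "orientation": TCP orientation; "ft_force": force on the tool from outside, world axes, zero at the start; "moment": the same for the moment, N m; "width": finger opening in mm.
Only numpy, scipy, OpenCV 4.12 (cv2) and the standard library are available. Lean on these libraries where they do the work, as an engineer would, in place of code of your own. Each camera call takes 0.05 s, during which the arm holds its last target.

## Working session

There is one attempt and no reset: what is moved stays moved. The work goes in short steps, Python scripts to look and compute and a tool call to move; the robot and the scene stay as the last step left them, time stands still between calls to the robot, and variables do not carry over. Pictures are saved under pics/ and viewed, and the job is handed in when it is done.

Besides the shell and the picture viewer there is one more tool, called after ">>>" as a command line: name --pt "numbers of a row" for each row, then --argument value for the rest. arm_command: Moves the arm, as the interface text tells. Its arguments: {"type":"object","properties":{"deltas":{"type":"array","items":{"type":"array","items":{"type":"number"}}},"hand":{"type":"number"}},"required":["deltas"]}

```bash
ls -la && mkdir -p pics && python3 - <<'E'
from workcell import ctrl
import cv2
o=ctrl.get_obs()
print(o)
for n in ["scene","top","wrist"]:
    c=ctrl.get_calibration(n); print(n,c)
    im=ctrl.get_image(n); cv2.imwrite(f"pics/{n}0.png",im[:,:,::-1])
print(ctrl.nose_length, ctrl.get_obs()['t'])
E
```

```text
total 12
drwxr-xr-x  3 agent agent 4096 Dec  7 16:29 .
drwxr-xr-x 23 root  root  4096 Dec  7 16:29 ..
drwxr-xr-x  2 agent agent 4096 Dec  7 16:29 pics
{'t': 0.0, 'qpos': array([ 1.29300754e+00,  4.23806430e-01,  1.63068481e+00,  1.68291769e-05,
        1.08860668e+00, -1.89833474e-02]), 'qvel': array([ 0.00099274,  0.00152558, -0.00051089,  0.00066156, -0.00036285,
       -0.0011443 ]), 'joint_torque': array([-3.49872234e-04, -5.44612670e+01, -2.73680806e+01,  6.44295802e-02,
        2.24564545e-02, -1.48402714e-04]), 'ee_pos': array([159.77269855, 603.69761095, 246.92519862]), 'orientation': array([ 0.20200533,  1.56146815, -0.20434578]), 'ft_force': array([ 0.34591113, -0.26684626,  0.51818206]), 'moment': array([-0.05701114, -0.01772268,  0.01920343]), 'width': 87.83530513537364}
scene {'fx': 615.623361404412, 'fy': 615.623361404412, 'cx': 304.391068710765, 'cy': 244.23095431694927, 'R': array([[ 0.86532842,  0.50107589, -0.01138788],
       [ 0.2982251 , -0.5330124 , -0.79180779],
       [-0.40282567,  0.68177763, -0.61066418]]), 't': array([-451.44337117, -121.50566458, 1649.95074684])}
top {'fx': 557.4003880031514, 'fy': 557.4003880031514, 'cx': 320.3105993153853, 'cy': 239.84116636429286, 'R': array([[-0.01802105, -0.99983066,  0.00372659],
       [-0.99438795,  0.01753408, -0.10433194],
       [ 0.10424893, -0.00558585, -0.99453555]]), 't': array([  15.8502098 ,  540.65719607, 1192.24005943])}
wrist {'fx': 360.67803628390084, 'fy': 360.67803628390084, 'cx': 319.5744940879586, 'cy': 234.0337708789599, 'R': array([[ 0.25556822,  0.96678621, -0.00305048],
       [ 0.9299648 , -0.24496954,  0.27414485],
       [ 0.26429218, -0.07289955, -0.96168357]]), 't': array([-624.30863047,  -34.22997587,  391.27380445])}
25.0 0.15
```

View pics/scene0.png

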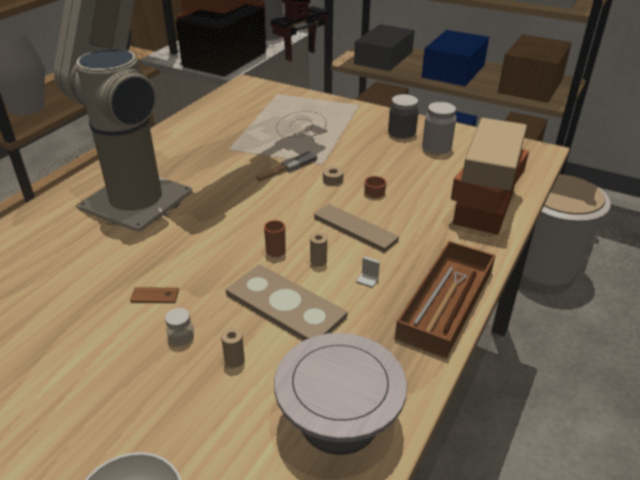

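View pics/top0.png

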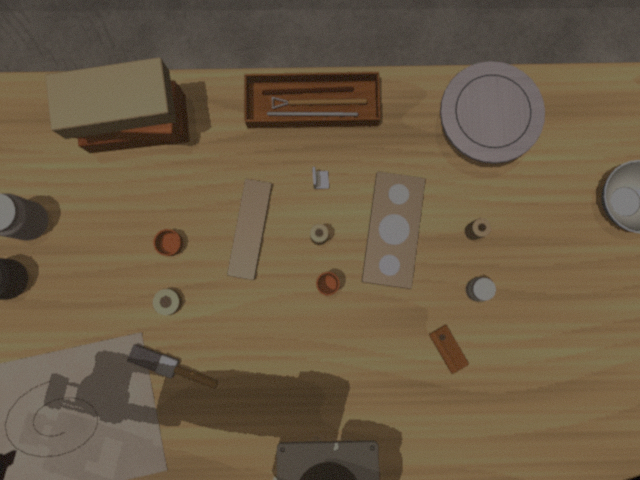

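View pics/wrist0.png

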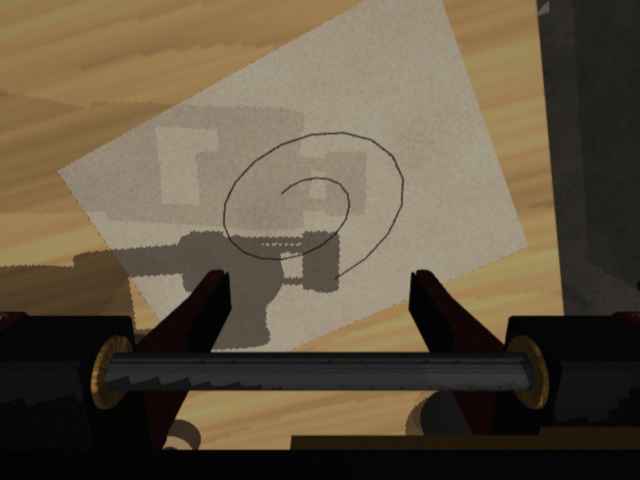

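The top picture shows the slab with its marks at (399,194), (394,229) and (389,265). The tall props are at (319,233) and (479,229), the squat prop at (167,302), the dish at (169,242), the beaker at (327,283) and the shelf at (250,229). The scene view agrees. The wrist camera only sees the paper sheet. Next I'll measure.

```bash
cat > h.py <<'E'
import numpy as np, cv2
from workcell import ctrl
def ray(c,uv):
    d=np.array([(uv[0]-c['cx'])/c['fx'],(uv[1]-c['cy'])/c['fy'],1.0])
    R=np.array(c['R']);return -R.T@np.array(c['t']), R.T@d
def onz(c,uv,z):
    o,d=ray(c,uv); return o+d*(z-o[2])/d[2]
def proj(c,X):
    p=np.array(c['R'])@np.array(X,float)+np.array(c['t']); return np.array([c['fx']*p[0]/p[2]+c['cx'],c['fy']*p[1]/p[2]+c['cy']])
def tri(rays):
    A=np.zeros((3,3));b=np.zeros(3)
    for o,d in rays:
        d=d/np.linalg.norm(d);P=np.eye(3)-np.outer(d,d);A+=P;b+=P@o
    X=np.linalg.solve(A,b)
    res=[np.linalg.norm((np.eye(3)-np.outer(d,d)/(d@d))@(X-o)) for o,d in rays]
    return X,max(res)
E
python3 - <<'E'
import cv2,numpy as np
im=cv2.imread('pics/top0.png')
a=cv2.resize(im[160:320,140:300],None,fx=4.5,fy=3.6,interpolation=cv2.INTER_CUBIC) if 0 else cv2.resize(im[165:315,145:345],None,fx=4,fy=4,interpolation=cv2.INTER_CUBIC)
cv2.imwrite('pics/topL.png',cv2.convertScaleAbs(a,alpha=1.4))
a=cv2.resize(im[165:315,305:505],None,fx=4,fy=4,interpolation=cv2.INTER_CUBIC)
cv2.imwrite('pics/topR.png',cv2.convertScaleAbs(a,alpha=1.4))
im=cv2.imread('pics/scene0.png')
a=cv2.resize(im[155:370,215:405],None,fx=2.79,fy=2.79,interpolation=cv2.INTER_CUBIC)
cv2.imwrite('pics/sceneZ.png',cv2.convertScaleAbs(a,alpha=1.4))
E
```

```text
(no output)
```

View pics/topL.png

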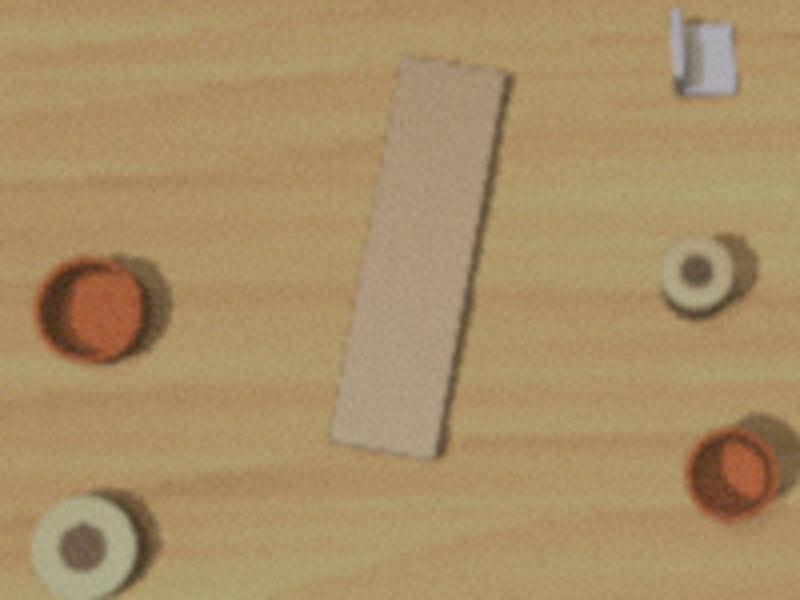

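View pics/topR.png

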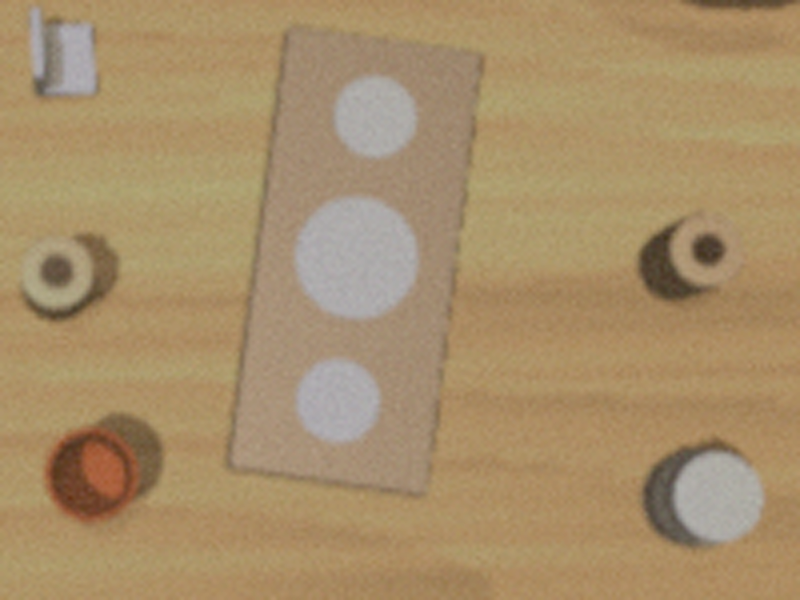

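View pics/sceneZ.png

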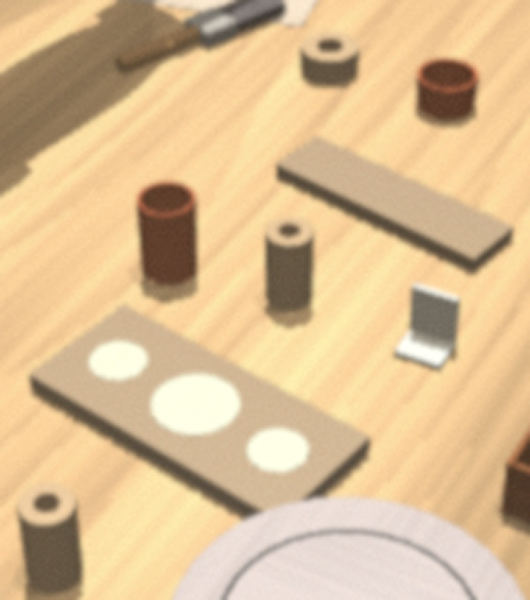

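```bash
cat > m1.py <<'E'
from h import *
T=ctrl.get_calibration('top');S=ctrl.get_calibration('scene')
t=cv2.imread('pics/top0.png');s=cv2.imread('pics/scene0.png')
def blob(im,c,r,lo,hi,sub=4):
    # subpixel centroid of gray within [lo,hi] nearest comp to c
    x0,y0=c[0]-r,c[1]-r
    a=cv2.resize(im[y0:y0+2*r,x0:x0+2*r],None,fx=sub,fy=sub,interpolation=cv2.INTER_CUBIC)
    g=cv2.GaussianBlur(cv2.cvtColor(a,cv2.COLOR_BGR2GRAY),(0,0),2)
    m=cv2.inRange(g,lo,hi)
    n,l,st,ce=cv2.connectedComponentsWithStats(m)
    k=min(range(1,n),key=lambda i:np.hypot(*(ce[i]-r*sub))-0.02*min(st[i,4],200))
    return (ce[k]+.5)/sub-.5+[x0,y0], st[k,4]/sub**2
def g(im,p): return cv2.cvtColor(im,cv2.COLOR_BGR2GRAY)[p[1],p[0]]
for n,pt,ps in [('propN',(319,233),(319,238)),('propR',(479,228),(232,336)),('short',(167,302),(333,172))]:
    print(n,g(t,pt),g(s,ps))
    for nm,im,p in(('t',t,pt),('s',s,ps)):
        gg=cv2.cvtColor(im,cv2.COLOR_BGR2GRAY)
        print(nm); print(gg[p[1]-5:p[1]+6,p[0]-6:p[0]+7])
E
python3 m1.py
```

```text
propN 60 69
t
[[112 117 109 105  98  95  93  99 105 111 114 111 115]
 [117 116 110  96  78  76  75  81  90 102 113 114 109]
 [117 109 102  76  67  66  61  64  74  88 108 113 115]
 [115 108  85  68  66  62  59  65  65  77 100 110 116]
 [114 108  82  64  65  62  64  65  62  71 100 114 113]
 [117 106  81  65  61  65  60  60  60  69  96 108 113]
 [116 109  88  69  63  61  60  59  65  76  97 113 118]
 [117 114 100  86  71  69  64  71  73  91 108 113 114]
 [117 118 113 103  89  86  80  84  91 105 113 113 114]
 [121 117 116 112 106 106 104 105 110 113 117 114 116]
 [117 117 119 118 120 113 115 112 115 115 115 116 105]]
s
[[154 152 150 149 147 146 146 151 151 153 153 154 155]
 [150 148 143 138 131 130 132 138 142 146 150 151 151]
 [147 142 129 114 103 100 104 113 126 138 145 149 150]
 [144 131 107  83  72  70  72  82  98 121 142 148 148]
 [143 125  94  70  61  62  61  64  84 113 138 149 149]
 [145 131 105  81  72  68  69  79  97 121 143 149 146]
 [147 141 127 110  99  92  98 109 124 137 148 147 141]
 [141 143 142 135 126 123 129 135 142 144 147 141 126]
 [123 133 139 140 141 140 141 142 143 
[... 1883 characters left out ...]
 70  71  72  80  95 110 121 120 118]
 [113 104  95  85  87  81  94 106 111 116 120 120 121]]
s
[[154 152 148 144 145 145 145 145 147 147 150 152 151]
 [149 147 142 135 130 127 125 127 131 137 144 150 149]
 [146 140 123 109  97  94  89  93 101 114 132 144 148]
 [144 131 101  78  68  67  63  65  72  88 115 138 146]
 [143 125  93  66  59  61  57  59  62  75 107 136 148]
 [146 134 108  83  76  73  72  74  77  95 117 139 147]
 [147 142 129 114 107 105 105 108 110 124 135 145 147]
 [142 144 142 137 137 137 136 136 138 141 145 144 140]
 [126 131 137 142 141 143 143 142 143 142 137 132 119]
 [ 93 102 114 120 122 123 123 125 124 122 115 104  91]
 [ 68  74  81  85  87  90  92  89  88  88  82  75  65]]
```

```bash
sed -i '/^for n,pt,ps/,$d' m1.py && cat > m2.py <<'E'
from m1 import *
np.set_printoptions(precision=1,suppress=True)
for n,pt,ps,ht in [('propN',(319,233),(319,238),90),('propR',(480,228),(232,336),75),('short',(167,302),(333,172),95)]:
    a,A=blob(t,pt,8,0,ht);b,B=blob(s,ps,8,0,108)
    X,r=tri([ray(T,a),ray(S,b)]); print(n,a,A,b,B,X,'res %.1f'%r)
# marks
hs=cv2.cvtColor(t,cv2.COLOR_BGR2HSV);hS=cv2.cvtColor(s,cv2.COLOR_BGR2HSV)
for nm,h,pts in(('t',hs,[(399,194),(394,229),(389,265)]),('s',hS,[(257,284),(285,300),(314,317)])):
    print(nm,[h[p[1],p[0]] for p in pts], [h[p] for p in([(229,372),(250,400)] if nm=='t' else [(285,250),(320,285)])])
print('batt',hs[229,250],hS[227,355],'table',hs[229,350],hS[250,400],'dish',hs[242,169],hS[188,375],'beaker',hs[283,327],hS[238,275])
E
python3 m2.py
```

```text
propN [318.8 232.3] 52.875 [318.2 237.1] 26.1875 [552.8   9.6  68.8] res 0.2
propR [481.6 227. ] 46.25 [231.2 334.7] 45.9375 [ 558.3 -336.2   68.9] res 0.4
short [165.2 301.5] 112.4375 [332.8 170.8] 31.875 [413.  344.6  26.4] res 0.2
t [array([ 13,  14, 126], dtype=uint8), array([ 10,   6, 123], dtype=uint8), array([160,   6, 124], dtype=uint8)] [array([ 16,  64, 119], dtype=uint8), array([ 16,  75, 119], dtype=uint8)]
s [array([ 28,  27, 182], dtype=uint8), array([ 32,  25, 183], dtype=uint8), array([ 32,  26, 183], dtype=uint8)] [array([ 30,  26, 183], dtype=uint8), array([ 17,  71, 150], dtype=uint8)]
batt [ 15  73 125] [ 17  75 147] table [ 20  84 124] [ 20  91 180] dish [ 10 169 119] [ 10 143  84] beaker [ 12 166 120] [ 10 131  68]
```

```bash
cat > m3.py <<'E'
from m1 import *
np.set_printoptions(precision=1,suppress=True)
def cc(m,c,sub,x0,y0):
    n,l,st,ce=cv2.connectedComponentsWithStats(m)
    k=l[int((c[1]-y0)*sub),int((c[0]-x0)*sub)]
    assert k>0
    return (l==k).astype(np.uint8)*255
def comp(im,c,r,f,sub=4,seed=None):
    x0,y0=c[0]-r,c[1]-r
    a=cv2.resize(im[y0:y0+2*r,x0:x0+2*r],None,fx=sub,fy=sub,interpolation=cv2.INTER_CUBIC)
    a=cv2.GaussianBlur(a,(0,0),2)
    m=cc(f(cv2.cvtColor(a,cv2.COLOR_BGR2HSV).astype(int)),seed or c,sub,x0,y0)
    cn=max(cv2.findContours(m,cv2.RETR_EXTERNAL,cv2.CHAIN_APPROX_NONE)[0],key=cv2.contourArea)
    return (cn[:,0,:]+.5)/sub-.5+[x0,y0]
mk=lambda lo:(lambda h:((h[:,:,1]<lo)*255).astype(np.uint8))
tc=lambda h:((h[:,:,1]>115)*255).astype(np.uint8)
M=[]
for (pt,ps) in [((399,194),(257,284)),((394,229),(285,300)),((389,265),(314,317))]:
    r=[]
    for im,c,p,th in((t,T,pt,40),(s,S,ps,48)):
        ct=comp(im,p,26,mk(th)); m=cv2.moments(ct.astype(np.float32)); u=np.array([m['m10'],m['m01']])/m['m00']; r.append((u,m['m00']))
    # ends may be swapped between views; do on-plane
    print(r, onz(T,r[0][0],18), onz(S,r[1][0],18)); M.append(r)
for i,j in((0,2),(1,1),(2,0)):
    X,e=tri([ray(T,M[i][0][0]),ray(S,M[j][1][0])]);print('tri',i,X,'%.1f'%e)
e0,e1=[onz(T,M[i][0][0],18) for i in(0,2)]
print('slab dir',np.degrees(np.arctan2(*(e0-e1)[1::-1])),np.linalg.norm(e0-e1))
for n,p,r,z in(('dish',(169,242),24,36),('beaker',(327,283),20,75)):
    ct=comp(t,p,r,tc); el=cv2.fitEllipse(ct.astype(np.float32)); print(n,el,onz(T,el[0],z))
for n,p,r in(('dish',(375,188),20),('beaker',(275,238),26)):
    ct=comp(s,p,r,tc); print(n,'scene bbox',ct.min(0),ct.max(0))
E
python3 m3.py
```

```text
[(array([398.3, 193.7]), 323.375), (array([256.9, 283.8]), 228.25)] [ 642.1 -169.5   18. ] [ 485.9 -145.    18. ]
[(array([393.6, 229. ]), 733.28125), (array([284.6, 299.5]), 553.09375)] [ 563.2 -156.6   18. ] [ 565. -158.   18.]
[(array([389. , 264.8]), 343.46875), (array([314.1, 315.9]), 281.59375)] [ 484.2 -143.9   18. ] [ 643.7 -170.5   18. ]
tri 0 [ 642.7 -169.5   16.6] 0.4
tri 1 [ 563.6 -156.6   16.2] 0.3
tri 2 [ 484.6 -143.8   16.5] 0.4
slab dir -9.205710067780512 160.0272547217919
dish ((168.72598266601562, 241.79885864257812), (28.38279151916504, 34.7556037902832), 85.99117279052734) [541.6 335.6  36. ]
beaker ((328.6731872558594, 282.6871337890625), (24.81053924560547, 29.272417068481445), 59.24325942993164) [445.7  -9.4  75. ]
dish scene bbox [363.9 175.6] [386.1 197.4]
beaker scene bbox [263.6 219.6] [284.6 256.4]
```

```bash
cat > m4.py <<'E'
from m3 import *
print('-----')
hu=lambda h:(((h[:,:,0]<15)&(h[:,:,1]>110)&(h[:,:,2]>40))*255).astype(np.uint8)
for n,p,ps,r,rs,R in(('dish',(169,242),(375,188),24,20,30),('beaker',(327,283),(275,238),20,26,25)):
    ct=comp(t,p,r,hu); el=cv2.fitEllipse(ct.astype(np.float32)); hl=cv2.minEnclosingCircle(ct.astype(np.float32))
    c2=comp(s,ps,rs,hu); top=c2[np.argmin(c2[:,1])]; cx=(c2[:,0].min()+c2[:,0].max())/2; u=(cx,c2[:,1].min())
    best=min(np.arange(0,120,.5),key=lambda z:abs(np.linalg.norm((onz(S,u,z)-onz(T,el[0],z))[:2])-R) )
    dd={z:round(float(np.linalg.norm((onz(S,u,z)-onz(T,el[0],z))[:2])),1) for z in (20,36,60,75,90)}
    print(n,el,hl,u,'z',best,dd)
    for z in (36,75): print(z,onz(T,el[0],z),onz(T,hl[0],z))
# batt: saturation vs table
b=t[165:300,215:285]
print(cv2.cvtColor(t,cv2.COLOR_BGR2HSV)[200,236:272], cv2.cvtColor(t,cv2.COLOR_BGR2HSV)[240,225:270])
E
python3 m4.py | sed -n '/-----/,$p'
```

```text
-----
dish ((167.27969360351562, 242.0499267578125), (27.122407913208008, 29.682926177978516), 98.58943176269531) ((167.88259887695312, 242.79217529296875), 15.779698371887207) (np.float64(374.875), np.float64(175.375)) z 75.0 {20: 50.9, 36: 27.7, 60: 9.1, 75: 30.1, 90: 51.9}
36 [541.1 338.8  36. ] [539.4 337.4  36. ]
75 [537.  328.2  75. ] [535.4 326.9  75. ]
beaker ((327.7676696777344, 283.1905517578125), (24.174585342407227, 24.288867950439453), 16.063695907592773) ((327.787841796875, 283.0303649902344), 12.673718452453613) (np.float64(274.125), np.float64(219.125)) z 74.0 {20: 103.0, 36: 79.8, 60: 45.2, 75: 23.5, 90: 2.9}
36 [445.7  -8.1  36. ] [446.   -8.2  36. ]
75 [444.7  -7.5  75. ] [445.   -7.5  75. ]
[[ 18 105 122]
 [ 18 109 119]
 [ 17 105 121]
 [ 16 110 125]
 [ 17  95 118]
 [ 17  86 113]
 [ 12  75 122]
 [ 14  70 123]
 [ 16  75 119]
 [ 15  74 121]
 [ 17  79 120]
 [ 15  75 122]
 [ 17  77 119]
 [ 16  74 121]
 [ 17  81 119]
 [ 19  79 120]
 [ 14  71 122]
 [ 16  78 121]
 [ 18  72 120]
 [ 16  74 121]
 [ 16  75 119]
 [ 15  71 122]
 [ 15  75 119]
 [ 15  73 123]
 [ 15  67 122]
 [ 15  73 122]
 [ 16  75 119]
 [ 15  73 119]
 [ 14  69 125]
 [ 15  74 121]
 [ 16  75 119]
 [ 15  69 114]
 [ 17  83  83]
 [ 16 111  78]
 [ 17 120 100]
 [ 18 104 120]] [[ 17 107 122]
 [ 17 114 123]
 [ 17 111 124]
 [ 19 111 126]
 [ 19 102 122]
 [ 18 105 124]
 [ 17 114 123]
 [ 17 107 117]
 [ 17  99 113]
 [ 16  67 121]
 [ 17  64 124]
 [ 17  68 123]
 [ 18  76 124]
 [ 17  79 122]
 [ 18  66 124]
 [ 17  68 120]
 [ 16  69 122]
 [ 16  76 124]
 [ 15  71 122]
 [ 16  72 121]
 [ 16  70 121]
 [ 17  74 124]
 [ 18  74 124]
 [ 16  68 123]
 [ 17  64 128]
 [ 16  71 122]
 [ 16  70 124]
 [ 17  73 126]
 [ 15  63 125]
 [ 15  75 125]
 [ 15  73 126]
 [ 16  69 126]
 [ 16  76 124]
 [ 15  66 127]
 [ 15  71 125]
 [ 17  65 110]
 [ 14  86  80]
 [ 15 111  76]
 [ 15 118  97]
 [ 19 101 119]
 [ 17 106 128]
 [ 18 109 122]
 [ 18 106 125]
 [ 17 114 123]
 [ 18 105 124]]
```

```bash
cat > m5.py <<'E'
from m3 import *
print('-----')
bt=lambda h:(((h[:,:,1]<90)&(h[:,:,2]>100))*255).astype(np.uint8)
for n,im,C,p,r in(('t',t,T,(250,229),58),('s',s,S,(355,227),55)):
    ct=comp(im,p,r,bt); ap=cv2.minAreaRect(ct.astype(np.float32)); hull=cv2.convexHull(ct.astype(np.float32))
    q=cv2.approxPolyDP(hull,6,True)[:,0]
    print(n,ap,q)
    W=np.array([onz(C,x,16)[:2] for x in hull[:,0]],np.float32)
    print(cv2.minAreaRect(W))
# slab rect, top
sl=lambda h:(((h[:,:,1]<90)&(h[:,:,2]>100))*255).astype(np.uint8)
ct=comp(t,(394,229),66,sl);hull=cv2.convexHull(ct.astype(np.float32));W=np.array([onz(T,x,18)[:2] for x in hull[:,0]],np.float32);print('slab',cv2.minAreaRect(W))
E
python3 m5.py | sed -n '/-----/,$p'
cat > w.py <<'E'
# usage: python3 w.py x y grasp_z jawyaw_deg  -> remaining shift in tool axes for grasp point
import sys
from h import *
from scipy.spatial.transform import Rotation as Ro
o=ctrl.get_obs(); R=Ro.from_rotvec(o['orientation']).as_matrix(); p=o['ee_pos']
g=p+6*R[:,0]
print('t %.2f'%o['t'],'grasp pt',g.round(1),'x',R[:,0].round(3),'jaw',R[:,1].round(3),'z',R[:,2].round(3),'w %.1f'%o['width'],'F',o['ft_force'].round(1),'q6 %.2f'%o['qpos'][5])
if len(sys.argv)>3:
    tgt=np.array([float(v) for v in sys.argv[1:4]])
    d=R.T@(tgt-g); print('shift mm (tool x,y,z)',d.round(1))
    if len(sys.argv)>4:
        a=np.radians(float(sys.argv[4])); y=np.array([np.cos(a),np.sin(a),0])
        l=R.T@y; ang=np.arctan2(l[2],l[1])
        ang=(ang+np.pi/2)%np.pi-np.pi/2
        print('turn %.3f'%ang)
        # shift in tool axes after turn
        Rn=R@Ro.from_rotvec([ang,0,0]).as_matrix(); print('after turn',(Rn.T@(tgt-g)).round(1))
E
python3 w.py 552.8 9.6 48 80.8
```

```text
-----
t ((248.3909912109375, 228.6483154296875), (27.59051513671875, 99.53048706054688), 10.539183616638184) [[245.6 178.6]
 [270.4 183.1]
 [252.4 279.4]
 [226.6 273.4]]
((570.6250610351562, 164.67156982421875), (60.87823486328125, 221.5311279296875), 79.11203002929688)
s ((356.6273193359375, 224.1874542236328), (86.28137969970703, 18.825252532958984), 25.301376342773438) [[314.1 213.4]
 [330.4 203.6]
 [398.1 237.1]
 [383.1 247.1]]
((574.5346069335938, 163.3768768310547), (68.24087524414062, 223.70167541503906), 79.67753601074219)
slab ((567.3863525390625, -136.82211303710938), (156.66329956054688, 253.28501892089844), 79.07148742675781)
t 0.15 grasp pt [159.8 603.8 241.1] x [-0.    -0.001 -1.   ] jaw [ 0.256  0.967 -0.001] z [ 0.967 -0.256 -0.   ] w 88.0 F [-0.3  0.2  1.1] q6 -0.02
shift mm (tool x,y,z) [ 193.6 -473.6  532. ]
turn -0.098
after turn [ 193.6 -523.5  482.9]
```

>>> arm_command --pt "0 0 0 -0.098" --pt "0 -0.036 0.033 0" --pt "0 -0.036 0.033 0" --pt "0 -0.036 0.033 0" --pt "0 -0.036 0.033 0" --pt "0 -0.036 0.033 0" --pt "0 -0.036 0.033 0" --pt "0 -0.036 0.033 0" --pt "0 -0.036 0.033 0" --pt "0 -0.036 0.033 0" --hand 0.0878

```text
t: 1.15
ee_pos: [405.8, 231.8, 245.3]
orientation: [0.114, 1.568, -0.115]
ft_force: [1.7, -0.2, -0.2]
width: 88.0
```

```bash
python3 w.py 552.8 9.6 48 80.8
```

```text
t 1.15 grasp pt [405.8 231.8 239.3] x [-0. -0. -1.] jaw [ 0.145  0.989 -0.   ] z [ 0.989 -0.145 -0.   ] w 88.0 F [ 1.7 -0.2 -0.2] q6 -0.93
shift mm (tool x,y,z) [ 191.3 -198.4  177.8]
turn 0.015
after turn [ 191.3 -195.7  180.7]
```

>>> arm_command --pt "0.01 -0.039 0.036 0.015" --pt "0.015 -0.039 0.036 0" --pt "0.015 -0.039 0.036 0" --pt "0.015 -0.039 0.036 0" --pt "0.015 -0.03 0.028 0" --pt "0 0 0 0" --pt "0 0 0 0"

```text
t: 1.85
ee_pos: [538.8, 29.1, 180.0]
orientation: [0.134, 1.563, -0.132]
ft_force: [-0.3, -0.1, -0.6]
width: 87.8
```

```bash
python3 w.py 552.8 9.6 48 80.8 && python3 - <<'E'
from h import *
C=ctrl.get_calibration('wrist'); im=ctrl.get_image('wrist'); cv2.imwrite('pics/w1.png',im[:,:,::-1])
print(proj(C,[552.8,9.6,70]),-np.array(C['R']).T@C['t'])
E
```

```text
t 1.85 grasp pt [538.9  29.1 174. ] x [ 0.004  0.001 -1.   ] jaw [0.168 0.986 0.002] z [ 0.986 -0.168  0.003] w 87.8 F [-0.3 -0.1 -0.6] q6 -1.37
shift mm (tool x,y,z) [126.1 -17.1  16.6]
turn -0.009
after turn [126.1 -17.3  16.5]
[295.70964846 261.56266573] [465.04509766  42.18792237 316.55787884]
```

View pics/w1.png

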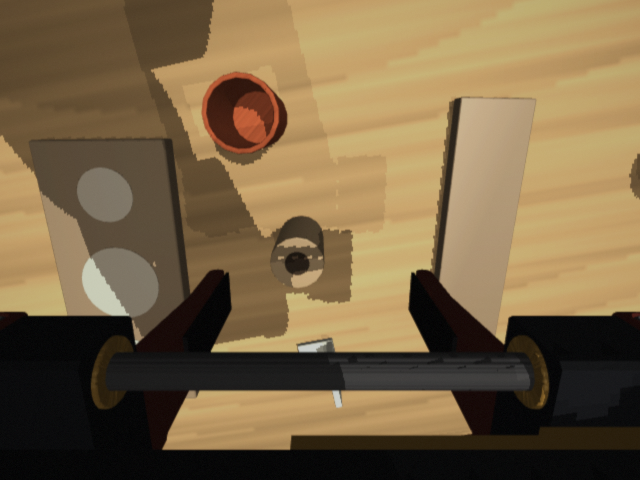

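The wrist picture shows the near prop's dot at about (297,263), against (295.7,261.6) predicted, so the measurement holds to about 1 mm. The next move is the descent.

>>> arm_command --pt "0.01 -0.009 0.009 -0.005" --pt "0.015 -0.008 0.007 0" --pt "0.02 0 0 0" --pt "0.02 0 0 0" --pt "0.0 0 0 0" --pt "0 0 0 0"

```text
t: 2.5
ee_pos: [552.9, 11.8, 111.5]
orientation: [0.123, 1.562, -0.121]
ft_force: [0.1, 0.3, 0.4]
width: 87.7
```

```bash
python3 w.py 552.8 9.6 48 80.8
```

```text
t 2.50 grasp pt [552.9  11.8 105.5] x [ 0.006  0.001 -1.   ] jaw [0.155 0.988 0.002] z [ 0.988 -0.155  0.005] w 87.7 F [0.1 0.3 0.4] q6 -1.42
shift mm (tool x,y,z) [57.5 -2.2 -0.1]
turn 0.005
after turn [57.5 -2.2 -0.1]
```

>>> arm_command --pt "0.02 -0.002 0 0.005" --pt "0.02 0 0 0" --pt "0.015 0 0 0" --pt "0.002 0 0 0" --pt "0 0 0 0"

```text
t: 3.0
ee_pos: [555.9, 10.6, 56.0]
orientation: [0.125, 1.555, -0.122]
ft_force: [-0.1, -0.1, -0.1]
width: 87.5
```

```bash
python3 w.py 552.8 9.6 48 80.8
```

```text
t 3.00 grasp pt [555.9  10.6  50. ] x [ 0.012  0.001 -1.   ] jaw [0.157 0.988 0.003] z [ 0.987 -0.157  0.012] w 87.5 F [-0.1 -0.1 -0.1] q6 -1.42
shift mm (tool x,y,z) [ 2.  -1.5 -3. ]
turn 0.003
after turn [ 2.  -1.5 -3. ]
```

>>> arm_command --pt "0 0 0 0" --pt "0 0 0 0" --pt "0 0 0 0" --pt "0 0 0 0" --pt "0 0 0 0" --pt "0 0 0 0" --pt "0 0 0 0" --pt "0 0 0 0" --hand 0.03

```text
t: 3.8
ee_pos: [557.8, 10.6, 59.2]
orientation: [0.125, 1.551, -0.122]
ft_force: [0.2, 0.1, -0.0]
width: 39.9
```

```bash
python3 w.py 552.8 9.6 48 80.8
```

```text
t 3.80 grasp pt [557.9  10.6  53.2] x [ 0.017  0.001 -1.   ] jaw [0.157 0.988 0.003] z [ 0.987 -0.157  0.016] w 39.9 F [ 0.2  0.1 -0. ] q6 -1.42
shift mm (tool x,y,z) [ 5.1 -1.8 -5. ]
turn 0.003
after turn [ 5.1 -1.8 -5. ]
```

>>> arm_command --pt "-0.03 0 0 0" --pt "-0.04 0 0 0" --pt "0 0 0 0"

```text
t: 4.1
ee_pos: [555.2, 10.6, 129.2]
orientation: [0.125, 1.556, -0.122]
ft_force: [0.9, -0.3, -1.9]
width: 39.7
```

```bash
python3 w.py 489.3 -144.7 110 80.8
```

```text
t 4.10 grasp pt [555.3  10.6 123.2] x [ 0.012  0.001 -1.   ] jaw [0.157 0.988 0.003] z [ 0.988 -0.157  0.011] w 39.7 F [ 0.9 -0.3 -1.9] q6 -1.42
shift mm (tool x,y,z) [  12.2 -163.8  -40.9]
turn 0.003
after turn [  12.2 -163.9  -40.4]
```

>>> arm_command --pt "0 -0.035 -0.009 0" --pt "0 -0.04 -0.01 0" --pt "0 -0.04 -0.01 0" --pt "0 -0.035 -0.008 0" --pt "0 -0.01 -0.003 0" --pt "0 0 0 0"

```text
t: 4.7
ee_pos: [487.9, -144.2, 125.2]
orientation: [0.124, 1.556, -0.119]
ft_force: [-0.5, 0.3, -1.0]
width: 39.2
```

```bash
python3 w.py 489.3 -144.7 75 80.8
```

```text
t 4.70 grasp pt [ 488.  -144.2  119.2] x [ 0.011  0.002 -1.   ] jaw [0.154 0.988 0.004] z [ 0.988 -0.154  0.011] w 39.2 F [-0.5  0.3 -1. ] q6 -1.74
shift mm (tool x,y,z) [44.2 -0.5  0.9]
turn 0.005
after turn [44.2 -0.5  0.9]
```

```bash
python3 - <<'E'
from h import *
C=ctrl.get_calibration('wrist'); im=ctrl.get_image('wrist'); cv2.imwrite('pics/w2.png',im[:,:,::-1])
im=ctrl.get_image('scene'); cv2.imwrite('pics/s2.png',cv2.resize(im[200:380,180:380,::-1],None,fx=3,fy=3))
E
```

```text
(no output)
```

View pics/w2.png

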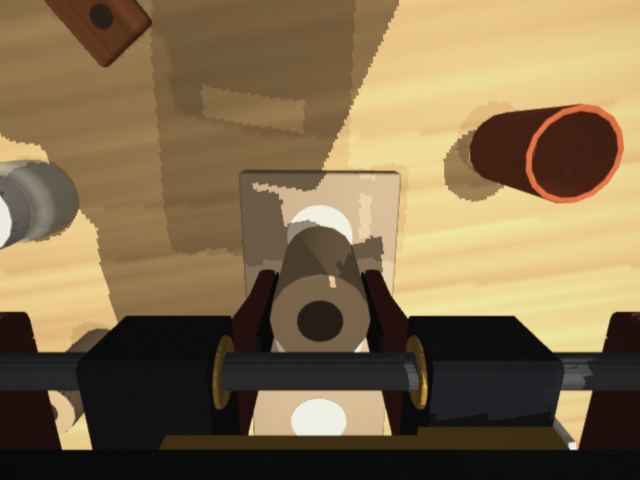

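View pics/s2.png

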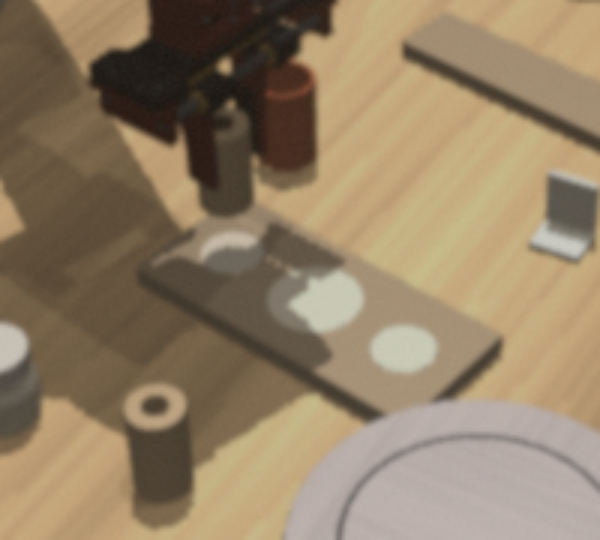

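The prop is held upright above the near mark, with its dot at wrist (320,321). From this I'll compute where its axis is.

```bash
python3 - <<'E'
from h import *
C=ctrl.get_calibration('wrist')
for z in (130,134,137): print(onz(C,(320,321),z))
T=ctrl.get_calibration('top'); im=ctrl.get_image('top'); cv2.imwrite('pics/t2.png',cv2.resize(im[180:300,350:500,::-1],None,fx=4,fy=4))
E
```

```text
[ 488.9370485  -142.33377281  130.        ]
[ 486.64212211 -141.99606996  134.        ]
[ 484.92092732 -141.74279282  137.        ]
```

```bash
python3 w.py 489.3 -144.7 75 80.8
```

```text
t 4.85 grasp pt [ 489.2 -142.6  119.6] x [ 0.012  0.002 -1.   ] jaw [0.151 0.988 0.004] z [ 0.988 -0.152  0.012] w 39.9 F [ 0.6 -0.6 -2.1] q6 -1.74
shift mm (tool x,y,z) [44.6 -2.3 -0.1]
turn 0.008
after turn [44.6 -2.3 -0. ]
```

>>> arm_command --pt "0.02 -0.002 -0.002 0.007" --pt "0.015 0 -0.001 0" --pt "0.004 0 0 0" --pt "0 0 0 0"

```text
t: 5.25
ee_pos: [489.6, -139.6, 85.8]
orientation: [0.122, 1.553, -0.117]
ft_force: [0.3, 0.3, -1.6]
width: 39.4
```

```bash
python3 w.py 488.5 -144.7 71.5 80.8
```

```text
t 5.25 grasp pt [ 489.7 -139.6   79.8] x [ 0.015  0.002 -1.   ] jaw [0.152 0.988 0.004] z [ 0.988 -0.152  0.015] w 39.4 F [ 0.3  0.3 -1.6] q6 -1.73
shift mm (tool x,y,z) [ 8.3 -5.2 -0.5]
turn 0.008
after turn [ 8.3 -5.2 -0.5]
```

>>> arm_command --pt "0.005 -0.005 -0.001 0.005" --pt "0.003 -0.002 0 0"

```text
t: 5.45
ee_pos: [488.8, -145.7, 78.3]
orientation: [0.124, 1.551, -0.12]
ft_force: [-0.3, -0.3, -1.2]
width: 39.9
```

```bash
python3 w.py 488.5 -144.7 71.5 80.8
```

```text
t 5.45 grasp pt [ 488.9 -145.7   72.3] x [ 0.017  0.002 -1.   ] jaw [0.155 0.988 0.004] z [ 0.988 -0.155  0.016] w 39.9 F [-0.3 -0.3 -1.2] q6 -1.74
shift mm (tool x,y,z) [ 0.8  0.9 -0.6]
turn 0.005
after turn [ 0.8  0.9 -0.6]
```

>>> arm_command --pt "0.0025 0.0005 -0.0005 0.003" --pt "0.001 0 0 0"

```text
t: 5.65
ee_pos: [489.3, -145.9, 77.1]
orientation: [0.127, 1.549, -0.123]
ft_force: [-4.4, 4.1, 11.8]
width: 39.6
```

```bash
python3 w.py 488.5 -144.7 71.5 80.8
```

```text
t 5.65 grasp pt [ 489.4 -145.9   71.1] x [ 0.018  0.001 -1.   ] jaw [0.159 0.987 0.004] z [ 0.987 -0.159  0.018] w 39.6 F [-4.4  4.1 11.8] q6 -1.74
shift mm (tool x,y,z) [-0.4  1.  -1.1]
turn 0.001
after turn [-0.4  1.  -1.1]
```

Contact shows as 12 N upward, so I'll release.

>>> arm_command --pt "0 0 0 0" --pt "0 0 0 0" --pt "-0.001 0 0 0" --pt "-0.002 0 0 0" --pt "-0.002 0 0 0" --pt "-0.03 0 0 0" --pt "-0.04 0 0 0" --pt "-0.03 0 0 0" --hand 0.0878

```text
t: 6.45
ee_pos: [485.4, -145.9, 182.6]
orientation: [0.129, 1.555, -0.123]
ft_force: [-0.5, -0.7, 0.6]
width: 87.8
```

```bash
python3 w.py 558.3 -336.2 110 80.8; python3 - <<'E'
from h import *
im=ctrl.get_image('scene'); cv2.imwrite('pics/s3.png',im[:,:,::-1]);cv2.imwrite('pics/s3z.png',cv2.resize(im[200:380,180:380,::-1],None,fx=3,fy=3))
E
```

```text
t 6.45 grasp pt [ 485.5 -145.9  176.6] x [ 0.012  0.003 -1.   ] jaw [0.16  0.987 0.005] z [ 0.987 -0.16   0.011] w 87.8 F [-0.5 -0.7  0.6] q6 -1.74
shift mm (tool x,y,z) [  66.9 -176.5  101.6]
turn -0.000
after turn [  66.9 -176.6  101.5]
```

View pics/s3z.png

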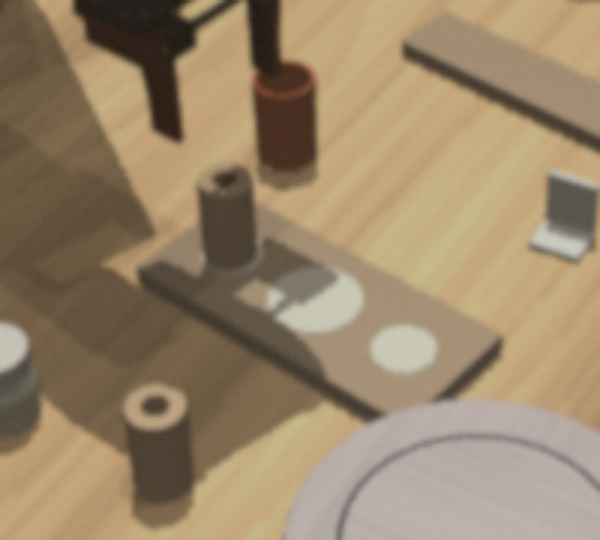

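The first prop stands inside the near mark. Next is the right-hand prop.

>>> arm_command --pt "0 -0.037 0.021 0" --pt "0.005 -0.04 0.023 0" --pt "0.01 -0.04 0.023 0" --pt "0.015 -0.037 0.021 0" --pt "0.015 -0.017 0.009 0" --pt "0.01 0 0 0"

```text
t: 7.1
ee_pos: [562.5, -338.4, 137.0]
orientation: [0.121, 1.538, -0.125]
ft_force: [0.1, -0.6, -1.4]
width: 88.2
```

```bash
python3 w.py 558.3 -336.2 50 80.8;python3 - <<'E'
from h import *
C=ctrl.get_calibration('wrist'); im=ctrl.get_image('wrist'); cv2.imwrite('pics/w3.png',im[:,:,::-1])
print(proj(C,[558.3,-336.2,70]))
E
```

```text
t 7.10 grasp pt [ 562.6 -338.5  131. ] x [ 0.029 -0.005 -1.   ] jaw [0.157 0.988 0.   ] z [ 0.987 -0.157  0.029] w 88.2 F [ 0.1 -0.6 -1.4] q6 -1.99
shift mm (tool x,y,z) [80.9  1.6 -7. ]
turn 0.003
after turn [80.9  1.5 -7. ]
[321.60212255 250.24009774]
```

View pics/w3.png

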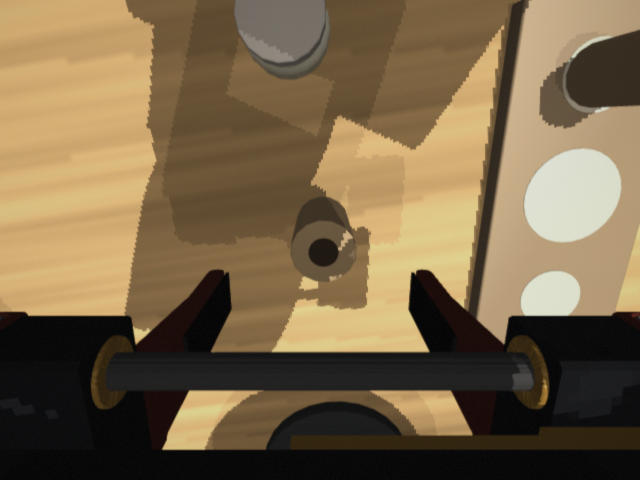

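The dot is at (322,252), against (321.6,250.2) predicted. Descending.

>>> arm_command --pt "0.02 0.001 -0.008 0" --pt "0.025 0 -0.002 0" --pt "0.02 0 -0.002 0" --pt "0.01 0 -0.001 0" --pt "0.001 0 0 0"

```text
t: 7.65
ee_pos: [548.1, -327.5, 57.3]
orientation: [0.122, 1.544, -0.119]
ft_force: [0.6, -0.3, -0.5]
width: 87.7
```

```bash
python3 w.py 558.3 -336.2 50 80.8
```

```text
t 7.65 grasp pt [ 548.3 -327.5   51.3] x [ 0.023  0.    -1.   ] jaw [0.154 0.988 0.004] z [ 0.988 -0.154  0.023] w 87.7 F [ 0.6 -0.3 -0.5] q6 -1.99
shift mm (tool x,y,z) [ 1.5 -7.  11.2]
turn 0.006
after turn [ 1.5 -7.  11.3]
```

>>> arm_command --pt "0.001 -0.007 0.01 0.005" --pt "0 0 0 0"

```text
t: 7.85
ee_pos: [558.4, -335.8, 58.0]
orientation: [0.125, 1.543, -0.123]
ft_force: [0.3, -0.8, -0.2]
width: 87.5
```

```bash
python3 w.py 558.3 -336.2 50 80.8
```

```text
t 7.85 grasp pt [ 558.5 -335.8   52. ] x [ 0.025 -0.    -1.   ] jaw [0.158 0.987 0.003] z [ 0.987 -0.158  0.024] w 87.5 F [ 0.3 -0.8 -0.2] q6 -1.99
shift mm (tool x,y,z) [ 2.  -0.4 -0.2]
turn 0.002
after turn [ 2.  -0.4 -0.2]
```

Well placed, so I'll close.

>>> arm_command --pt "0.001 0 0 0" --pt "0.001 0 0 0" --pt "0 0 0 0" --pt "0 0 0 0" --pt "0 0 0 0" --pt "0 0 0 0" --hand 0.03

```text
t: 8.45
ee_pos: [560.1, -337.0, 58.7]
orientation: [0.124, 1.539, -0.125]
ft_force: [-0.5, -0.3, 0.3]
width: 43.5
```

```bash
python3 w.py 642.4 -169.5 120 80.8
```

```text
t 8.45 grasp pt [ 560.3 -337.    52.7] x [ 0.028 -0.003 -1.   ] jaw [0.158 0.987 0.002] z [ 0.987 -0.158  0.028] w 43.5 F [-0.5 -0.3  0.3] q6 -1.99
shift mm (tool x,y,z) [-65.4 178.5  56.4]
turn 0.002
after turn [-65.4 178.6  56.1]
```

>>> arm_command --pt "0 0 0 0" --pt "0 0 0 0" --pt "0 0 0 0"

```text
t: 8.75
ee_pos: [560.1, -336.9, 58.7]
orientation: [0.124, 1.539, -0.125]
ft_force: [0.3, -0.3, 1.0]
width: 39.8
```

```bash
python3 w.py 642.4 -169.5 120 80.8
```

```text
t 8.75 grasp pt [ 560.3 -336.9   52.7] x [ 0.028 -0.003 -1.   ] jaw [0.158 0.987 0.002] z [ 0.987 -0.158  0.028] w 39.8 F [ 0.3 -0.3  1. ] q6 -1.99
shift mm (tool x,y,z) [-65.4 178.4  56.5]
turn 0.002
after turn [-65.4 178.5  56.2]
```

>>> arm_command --pt "-0.03 0 0 0" --pt "-0.04 0 0 0" --pt "-0.01 0.035 0.01 0" --pt "0 0.04 0.014 0" --pt "0 0.04 0.014 0" --pt "0 0.04 0.014 0" --pt "0 0.02 0.006 0" --pt "0 0 0 0"

```text
t: 9.55
ee_pos: [643.8, -168.0, 141.7]
orientation: [0.129, 1.542, -0.126]
ft_force: [-0.2, 0.2, -1.8]
width: 39.9
```

```bash
python3 w.py 644.4 -169.8 75 80.8
```

```text
t 9.55 grasp pt [ 643.9 -168.   135.7] x [ 0.025 -0.    -1.   ] jaw [0.162 0.987 0.004] z [ 0.986 -0.162  0.025] w 39.9 F [-0.2  0.2 -1.8] q6 -1.69
shift mm (tool x,y,z) [60.7 -1.9 -0.8]
turn -0.002
after turn [60.7 -1.9 -0.8]
```

>>> arm_command --pt "0.02 -0.002 0 -0.002" --pt "0.02 -0.001 0 0" --pt "0.01 0 0 0" --pt "0 0 0 0"

```text
t: 9.95
ee_pos: [643.6, -172.0, 89.9]
orientation: [0.126, 1.543, -0.124]
ft_force: [0.5, 0.2, -2.2]
width: 39.4
```

```bash
python3 w.py 644.4 -169.8 71 80.8;python3 - <<'E'
from h import *
C=ctrl.get_calibration('wrist'); im=ctrl.get_image('wrist'); cv2.imwrite('pics/w4.png',im[:,:,::-1])
E
```

```text
t 9.95 grasp pt [ 643.7 -172.    83.9] x [ 0.024 -0.001 -1.   ] jaw [0.159 0.987 0.003] z [ 0.987 -0.159  0.024] w 39.4 F [ 0.5  0.2 -2.2] q6 -1.70
shift mm (tool x,y,z) [13.   2.2  0. ]
turn 0.001
after turn [13.   2.2  0. ]
```

View pics/w4.png

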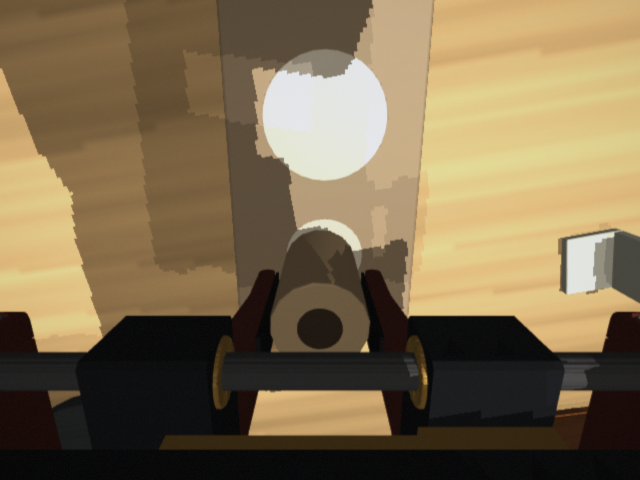

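The prop sits over the far mark, with its dot at (320,328) and the mark just showing behind the foot at (325,235). I'll lower it.

>>> arm_command --pt "0.008 0.002 0 0" --pt "0.003 0 0 0" --pt "0.002 0 0 0"

```text
t: 10.3
ee_pos: [645.4, -171.3, 78.7]
orientation: [0.126, 1.54, -0.126]
ft_force: [1.3, 0.5, -2.4]
width: 39.4
```

```bash
python3 w.py 644.4 -169.8 71 80.8
```

```text
t 10.30 grasp pt [ 645.6 -171.3   72.7] x [ 0.028 -0.002 -1.   ] jaw [0.16  0.987 0.002] z [ 0.987 -0.16   0.027] w 39.4 F [ 1.3  0.5 -2.4] q6 -1.70
shift mm (tool x,y,z) [ 1.7  1.3 -1.4]
turn -0.000
after turn [ 1.7  1.3 -1.4]
```

>>> arm_command --pt "0.0025 0.001 -0.001 0" --pt "0.0015 0 0 0"

```text
t: 10.5
ee_pos: [645.2, -170.4, 76.6]
orientation: [0.125, 1.538, -0.126]
ft_force: [-7.8, 1.5, 19.6]
width: 39.4
```

>>> arm_command --pt "-0.001 0 0 0" --pt "0 0 0 0" --pt "0 0 0 0" --pt "-0.001 0 0 0" --pt "-0.002 0 0 0" --pt "-0.03 0 0 0" --pt "-0.04 0 0 0" --pt "-0.04 0 0 0" --hand 0.0878

```text
t: 11.3
ee_pos: [638.9, -168.9, 188.3]
orientation: [0.127, 1.548, -0.124]
ft_force: [0.7, 0.1, 0.4]
width: 87.8
```

```bash
python3 w.py 541 338 110 80.8; python3 - <<'E'
from h import *
im=ctrl.get_image('scene'); cv2.imwrite('pics/s4.png',im[:,:,::-1]);cv2.imwrite('pics/s4z.png',cv2.resize(im[200:380,180:380,::-1],None,fx=3,fy=3))
E
```

```text
t 11.30 grasp pt [ 639.  -168.9  182.3] x [ 0.019  0.    -1.   ] jaw [0.16  0.987 0.003] z [ 0.987 -0.16   0.019] w 87.8 F [0.7 0.1 0.4] q6 -1.69
shift mm (tool x,y,z) [  70.6  484.5 -179.1]
turn 0.000
after turn [  70.6  484.5 -179.1]
```

View pics/s4z.png

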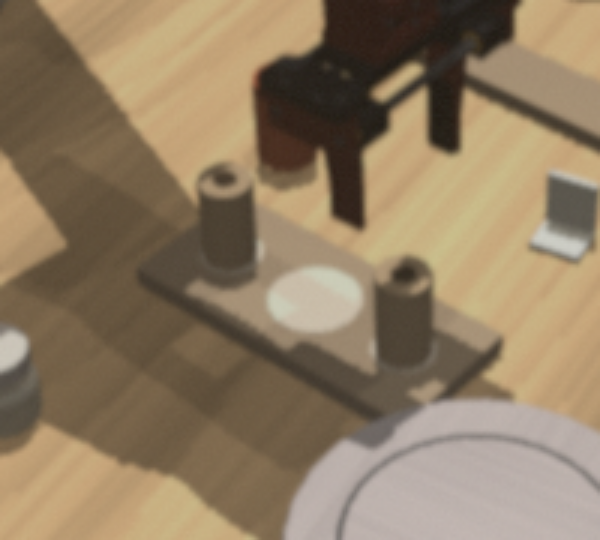

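Both props stand on their marks. I'll move to the dish.

>>> arm_command --pt "0 0.035 -0.013 0" --pt "0 0.043 -0.016 0" --pt "0 0.043 -0.016 0" --pt "0 0.043 -0.016 0" --pt "0 0.043 -0.016 0" --pt "0 0.043 -0.016 0" --pt "0 0.043 -0.016 0" --pt "0 0.043 -0.016 0" --pt "0 0.043 -0.016 0" --pt "0 0.043 -0.016 0"

```text
t: 12.35
ee_pos: [557.9, 281.3, 196.3]
orientation: [0.132, 1.522, -0.134]
ft_force: [0.7, 0.7, 0.8]
width: 88.2
```

```bash
python3 w.py 541 338 110 80.8
```

```text
t 12.35 grasp pt [558.1 281.3 190.3] x [ 0.044 -0.005 -0.999] jaw [0.17  0.985 0.003] z [ 0.984 -0.17   0.045] w 88.2 F [0.7 0.7 0.8] q6 -0.92
shift mm (tool x,y,z) [ 79.2  52.8 -30.1]
turn -0.010
after turn [ 79.2  53.1 -29.5]
```

>>> arm_command --pt "0.01 0.022 -0.015 -0.01" --pt "0.01 0.014 -0.008 0" --pt "0 0 0 0"

```text
t: 12.65
ee_pos: [540.1, 328.6, 175.3]
orientation: [0.121, 1.521, -0.119]
ft_force: [-0.1, -0.3, -0.1]
width: 87.8
```

```bash
python3 w.py 541 338 23 80.8; python3 - <<'E'
from h import *
C=ctrl.get_calibration('wrist'); im=ctrl.get_image('wrist'); cv2.imwrite('pics/w5.png',im[:,:,::-1])
np.save('c5.npy',C,allow_pickle=True)
print(proj(C,[541,338,36]))
E
```

```text
t 12.65 grasp pt [540.3 328.6 169.3] x [ 0.047 -0.002 -0.999] jaw [0.153 0.988 0.005] z [ 0.987 -0.153  0.047] w 87.8 F [-0.1 -0.3 -0.1] q6 -0.86
shift mm (tool x,y,z) [146.2   8.7  -7.6]
turn 0.007
after turn [146.2   8.6  -7.7]
[330.41845504 220.49682016]
```

View pics/w5.png

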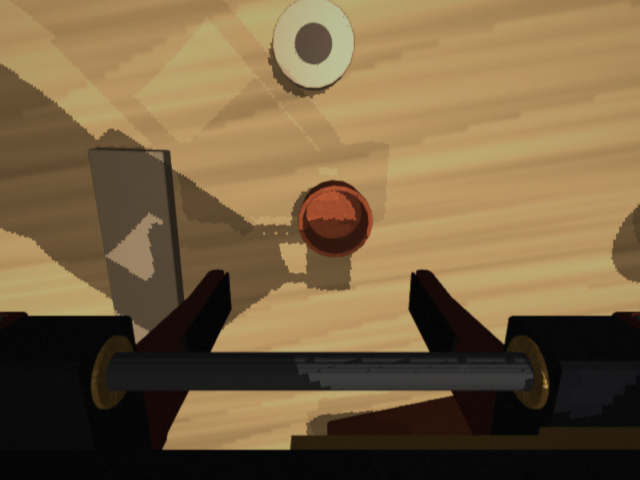

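```bash
python3 - <<'E'
from h import *
C=np.load('c5.npy',allow_pickle=True).item(); im=cv2.imread('pics/w5.png')
h=cv2.cvtColor(im,cv2.COLOR_BGR2HSV); m=cv2.inRange(h,(0,150,60),(12,255,255)); m[:, :290]=0;m[:,385:]=0;m[:170]=0;m[270:]=0
cn=max(cv2.findContours(m,0,1)[0],key=cv2.contourArea); hl=cv2.convexHull(cn); el=cv2.fitEllipse(hl); print(el,cv2.boundingRect(cn))
print(onz(C,el[0],36))
# dot of the short prop for a check
g=cv2.cvtColor(im,cv2.COLOR_BGR2GRAY); print(proj(C,[413,344.6,27]))
T=ctrl.get_calibration('top'); t=cv2.imread('pics/top0.png'); print(proj(T,onz(C,el[0],36)))
X=tri([ray(C,el[0]),ray(T,(168,242.3))]);print(X)
E
```

```text
((335.05413818359375, 219.62396240234375), (73.38481140136719, 75.71430206298828), 32.23574447631836) (298, 181, 75, 77)
[540.85076515 341.7047191   36.        ]
[313.1739393   41.48738649]
[165.91677343 242.17829439]
(array([542.77761046, 340.92971129,  25.37436665]), np.float64(1.417290135625539))
```

```bash
python3 - <<'E'
from h import *
a=cv2.imread('pics/w5.png')[165:275,280:390]; b=cv2.imread('pics/top0.png')[220:265,146:191]
a=cv2.resize(a,(380,380),interpolation=cv2.INTER_NEAREST); b=cv2.convertScaleAbs(cv2.resize(b,(380,380),interpolation=cv2.INTER_NEAREST),alpha=1.6)
cv2.imwrite('pics/d5.png',np.hstack([a,b]))
E
```

```text
(no output)
```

View pics/d5.png

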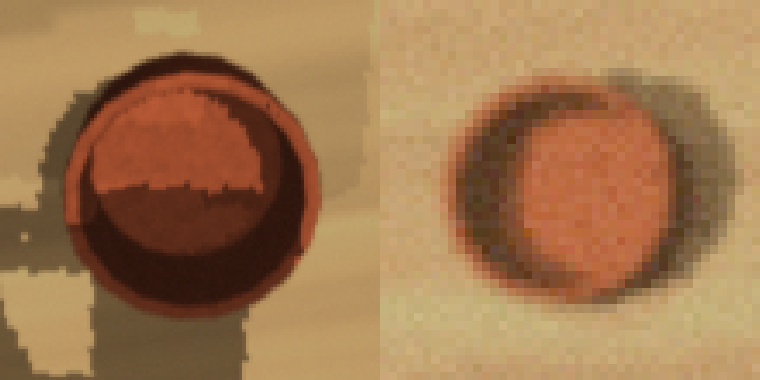

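```bash
python3 - <<'E'
from h import *
C=np.load('c5.npy',allow_pickle=True).item()
T=ctrl.get_calibration('top')
print(onz(C,(336,221.6),36),onz(T,(167.3-.5,242.4-.5),36)); print(tri([ray(C,(336,221.6)),ray(T,(166.8,241.9))]))
E
python3 w.py 540 341.5 23 80.8
```

```text
[542.56985599 342.21623579  36.        ] [541.4248103  339.79472573  36.        ]
(array([542.7573202 , 341.57288398,  32.14542526]), np.float64(1.1450634708108158))
t 12.70 grasp pt [540.9 327.7 169.9] x [ 0.047 -0.002 -0.999] jaw [0.153 0.988 0.005] z [ 0.987 -0.153  0.047] w 87.6 F [-0.2  0.1  0.4] q6 -0.86
shift mm (tool x,y,z) [146.6  12.8  -9.9]
turn 0.006
after turn [146.6  12.7  -9.9]
```

>>> arm_command --pt "0.025 0.006 -0.002 0.005" --pt "0.03 0.006 -0.002 0" --pt "0.025 0 0 0" --pt "0.01 0 0 0" --pt "0 0 0 0"

```text
t: 13.2
ee_pos: [547.8, 336.4, 87.3]
orientation: [0.13, 1.514, -0.124]
ft_force: [0.0, -0.3, -0.1]
width: 88.0
```

```bash
python3 w.py 542 341.3 23 80.8
```

```text
t 13.20 grasp pt [548.1 336.4  81.3] x [ 0.053 -0.001 -0.999] jaw [0.162 0.987 0.008] z [ 0.985 -0.163  0.052] w 88.0 F [ 0.  -0.3 -0.1] q6 -0.83
shift mm (tool x,y,z) [57.9  3.4 -9.9]
turn -0.003
after turn [57.9  3.4 -9.8]
```

>>> arm_command --pt "0.02 0.003 -0.01 -0.003" --pt "0.02 0 -0.002 0" --pt "0.01 0 -0.001 0" --pt "0 0 0 0"

```text
t: 13.6
ee_pos: [542.6, 340.6, 41.0]
orientation: [0.134, 1.508, -0.122]
ft_force: [-0.9, 0.4, 0.2]
width: 87.4
```

```bash
python3 w.py 542 341.3 23 80.8
```

```text
t 13.60 grasp pt [542.9 340.6  35.1] x [ 0.06   0.003 -0.998] jaw [0.163 0.987 0.013] z [ 0.985 -0.163  0.058] w 87.4 F [-0.9  0.4  0.2] q6 -0.82
shift mm (tool x,y,z) [12.   0.4 -1.7]
turn -0.004
after turn [12.   0.4 -1.7]
```

>>> arm_command --pt "0.009 0 -0.002 -0.003" --pt "0.003 0 0 0" --pt "0 0 0 0"

```text
t: 13.9
ee_pos: [543.3, 341.4, 31.1]
orientation: [0.134, 1.504, -0.118]
ft_force: [0.2, -0.1, -0.2]
width: 88.0
```

```bash
python3 w.py 542 341.3 23 80.8
```

```text
t 13.90 grasp pt [543.7 341.4  25.1] x [ 0.063  0.005 -0.998] jaw [0.161 0.987 0.015] z [ 0.985 -0.161  0.062] w 88.0 F [ 0.2 -0.1 -0.2] q6 -0.82
shift mm (tool x,y,z) [ 2.  -0.4 -1.7]
turn -0.002
after turn [ 2.  -0.4 -1.7]
```

Good. Closing on the dish.

>>> arm_command --pt "0.001 0 -0.001 0" --pt "0.001 0 0 0" --pt "0 0 0 0" --pt "0 0 0 0" --pt "0 0 0 0" --pt "0 0 0 0" --hand 0.05

```text
t: 14.5
ee_pos: [542.9, 342.0, 30.0]
orientation: [0.134, 1.503, -0.117]
ft_force: [-0.9, -0.3, -0.3]
width: 59.3
```

```bash
python3 w.py 563.3 -156.6 130 80.8
```

```text
t 14.50 grasp pt [543.3 342.1  24.1] x [ 0.065  0.006 -0.998] jaw [0.16  0.987 0.016] z [ 0.985 -0.161  0.063] w 59.3 F [-0.9 -0.3 -0.3] q6 -0.81
shift mm (tool x,y,z) [-107.3 -487.3  106.6]
turn -0.001
after turn [-107.3 -487.4  105.9]
```

>>> arm_command --pt "-0.02 0 0 0" --pt "-0.03 0 0 0" --pt "-0.03 0 0 0" --pt "-0.03 0 0 0" --pt "0 0 0 0"

```text
t: 15.0
ee_pos: [534.4, 340.6, 141.3]
orientation: [0.132, 1.507, -0.119]
ft_force: [0.4, 0.4, -0.5]
width: 59.2
```

```bash
python3 w.py 563.3 -156.6 130 80.8; python3 - <<'E'
from h import *
im=ctrl.get_image('wrist'); cv2.imwrite('pics/w6.png',im[:,:,::-1])
E
```

```text
t 15.00 grasp pt [534.7 340.6 135.3] x [ 0.06   0.003 -0.998] jaw [0.16  0.987 0.013] z [ 0.985 -0.161  0.059] w 59.2 F [ 0.4  0.4 -0.5] q6 -0.82
shift mm (tool x,y,z) [   5.4 -486.3  107.8]
turn -0.001
after turn [   5.4 -486.4  107.2]
```

View pics/w6.png

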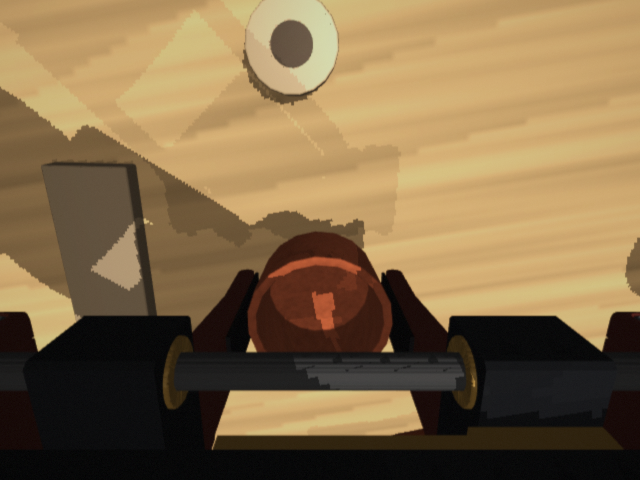

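The dish is held between the pads, its rim around (320,320). I'll carry it to the slab.

>>> arm_command --pt "0 -0.03 0.007 0" --pt "0 -0.04 0.009 0" --pt "0 -0.042 0.009 0" --pt "0 -0.042 0.009 0" --pt "0 -0.042 0.009 0" --pt "0 -0.042 0.009 0" --pt "0 -0.042 0.009 0" --pt "0 -0.042 0.009 0" --pt "0 -0.042 0.009 0" --pt "0 -0.042 0.009 0"

```text
t: 16.05
ee_pos: [548.4, -85.4, 124.8]
orientation: [0.122, 1.528, -0.115]
ft_force: [0.5, -0.6, -1.2]
width: 59.4
```

```bash
python3 w.py 563.3 -156.6 130 80.8
```

```text
t 16.05 grasp pt [548.7 -85.4 118.8] x [ 0.039  0.001 -0.999] jaw [0.151 0.988 0.007] z [ 0.988 -0.151  0.039] w 59.4 F [ 0.5 -0.6 -1.2] q6 -1.61
shift mm (tool x,y,z) [-10.7 -68.1  25.7]
turn 0.009
after turn [-10.7 -67.9  26.2]
```

>>> arm_command --pt "-0.01 -0.03 0.011 0.009" --pt "-0.005 -0.03 0.011 0" --pt "0 -0.008 0.005 0" --pt "0 0 0 0"

```text
t: 16.45
ee_pos: [560.0, -164.4, 133.8]
orientation: [0.136, 1.537, -0.128]
ft_force: [-1.0, -0.2, -1.7]
width: 59.4
```

```bash
python3 w.py 564.5 -156.8 44 80.8; python3 - <<'E'
from h import *
im=ctrl.get_image('scene'); cv2.imwrite('pics/s5z.png',cv2.resize(im[200:380,180:380,::-1],None,fx=3,fy=3))
E
```

```text
t 16.45 grasp pt [ 560.2 -164.4  127.8] x [ 0.03   0.003 -1.   ] jaw [0.168 0.986 0.008] z [ 0.985 -0.168  0.029] w 59.4 F [-1.  -0.2 -1.7] q6 -1.73
shift mm (tool x,y,z) [83.9  7.6  0.6]
turn -0.008
after turn [83.9  7.6  0.6]
```

View pics/s5z.png

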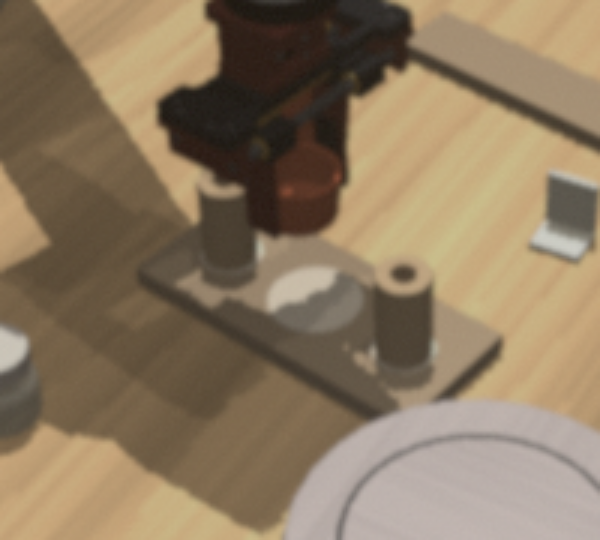

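>>> arm_command --pt "0.01 0.008 0 -0.007" --pt "0.02 0 -0.001 0" --pt "0.02 0 -0.001 0" --pt "0.01 0 0 0" --pt "0 0 0 0"

```text
t: 17.0
ee_pos: [558.1, -145.9, 67.4]
orientation: [0.126, 1.545, -0.114]
ft_force: [0.1, 0.5, -1.6]
width: 59.7
```

```bash
python3 w.py 564.5 -156.8 42 80.8
```

```text
t 17.00 grasp pt [ 558.3 -145.9   61.4] x [ 0.023  0.006 -1.   ] jaw [0.152 0.988 0.01 ] z [ 0.988 -0.152  0.022] w 59.7 F [ 0.1  0.5 -1.6] q6 -1.72
shift mm (tool x,y,z) [ 19.5 -10.    7.4]
turn 0.008
after turn [ 19.5 -10.    7.5]
```

>>> arm_command --pt "0.005 -0.01 0.007 0.007" --pt "0.005 -0.001 0.001 0" --pt "0.002 0 0 0"

```text
t: 17.3
ee_pos: [566.1, -157.5, 55.5]
orientation: [0.13, 1.543, -0.118]
ft_force: [0.5, 0.4, -2.0]
width: 59.7
```

```bash
python3 w.py 564.5 -156.8 42 80.8
```

```text
t 17.30 grasp pt [ 566.3 -157.4   49.5] x [ 0.025  0.006 -1.   ] jaw [0.157 0.988 0.01 ] z [ 0.987 -0.157  0.023] w 59.7 F [ 0.5  0.4 -2. ] q6 -1.73
shift mm (tool x,y,z) [ 7.4  0.3 -2. ]
turn 0.002
after turn [ 7.4  0.3 -2. ]
```

>>> arm_command --pt "0.004 0 -0.002 0.002" --pt "0.002 0 0 0"

```text
t: 17.5
ee_pos: [564.7, -157.6, 49.6]
orientation: [0.132, 1.542, -0.12]
ft_force: [-0.7, -0.4, -1.3]
width: 59.5
```

```bash
python3 w.py 564.5 -156.8 42 80.8
```

```text
t 17.50 grasp pt [ 564.8 -157.6   43.6] x [ 0.026  0.005 -1.   ] jaw [0.16  0.987 0.009] z [ 0.987 -0.16   0.025] w 59.5 F [-0.7 -0.4 -1.3] q6 -1.73
shift mm (tool x,y,z) [ 1.6  0.7 -0.5]
turn -0.001
after turn [ 1.6  0.7 -0.5]
```

>>> arm_command --pt "0.002 0.001 -0.001 0" --pt "0.001 0 0 0"

```text
t: 17.7
ee_pos: [564.1, -157.1, 47.9]
orientation: [0.132, 1.541, -0.121]
ft_force: [-5.7, 1.4, 15.8]
width: 59.5
```

The dish is on the slab with 16 N upward. I'll release and rise.

>>> arm_command --pt "0 0 0 0" --pt "0 0 0 0" --pt "0 0 0 0" --pt "-0.001 0 0 0" --pt "-0.02 0 0 0" --pt "-0.03 0 0 0" --pt "-0.04 0 0 0" --pt "-0.03 0 0 0" --hand 0.0878

```text
t: 18.5
ee_pos: [557.9, -156.6, 168.3]
orientation: [0.133, 1.549, -0.12]
ft_force: [0.8, -0.7, 0.0]
width: 87.9
```

```bash
python3 w.py 570.6 164.7 120 79.1
```

```text
t 18.50 grasp pt [ 558.  -156.5  162.3] x [ 0.018  0.007 -1.   ] jaw [0.161 0.987 0.01 ] z [ 0.987 -0.161  0.017] w 87.9 F [ 0.8 -0.7  0. ] q6 -1.72
shift mm (tool x,y,z) [ 44.9 318.6 -40. ]
turn 0.029
after turn [ 44.9 317.4 -49.1]
```

Next I'll move toward the shelf, then check the tier with top and scene pictures once the arm is out of the way.

>>> arm_command --pt "0 0.035 -0.004 0.015" --pt "0 0.042 -0.006 0.014" --pt "0 0.042 -0.006 0" --pt "0 0.042 -0.006 0" --pt "0 0.042 -0.006 0" --pt "0 0.042 -0.006 0" --pt "0 0.042 -0.006 0" --pt "0 0.02 -0.003 0" --pt "0 0 0 0"

```text
t: 19.4
ee_pos: [577.5, 163.2, 177.7]
orientation: [0.159, 1.533, -0.146]
ft_force: [0.9, 0.6, -0.8]
width: 88.1
```

```bash
python3 w.py 570.6 164.7 23 79.1; python3 - <<'E'
from h import *
im=ctrl.get_image('scene'); cv2.imwrite('pics/s6.png',im[:,:,::-1]); t=ctrl.get_image('top'); cv2.imwrite('pics/t6.png',t[:,:,::-1])
a=cv2.resize(im[200:350,200:400],None,fx=3.2,fy=3.2); b=cv2.resize(t[160:300,340:440],None,fx=3.42,fy=3.42)[:480]
b=np.vstack([b,np.zeros((480-b.shape[0],b.shape[1],3),np.uint8)]) if b.shape[0]<480 else b
v=np.hstack([a,cv2.convertScaleAbs(b,alpha=1.4)])[:,:,::-1]; v=cv2.resize(v,None,fx=.8,fy=.8); print(v.shape); cv2.imwrite('pics/v6.png',v)
C=ctrl.get_calibration('wrist'); im=ctrl.get_image('wrist'); cv2.imwrite('pics/w7.png',im[:,:,::-1]); np.save('c7.npy',C,allow_pickle=True)
E
```

```text
t 19.40 grasp pt [577.7 163.2 171.7] x [ 0.033  0.005 -0.999] jaw [0.194 0.981 0.012] z [ 0.98  -0.194  0.031] w 88.1 F [ 0.9  0.6 -0.8] q6 -1.12
shift mm (tool x,y,z) [148.4  -1.6 -11.8]
turn -0.005
after turn [148.4  -1.6 -11.9]
(384, 786, 3)
```

View pics/v6.png

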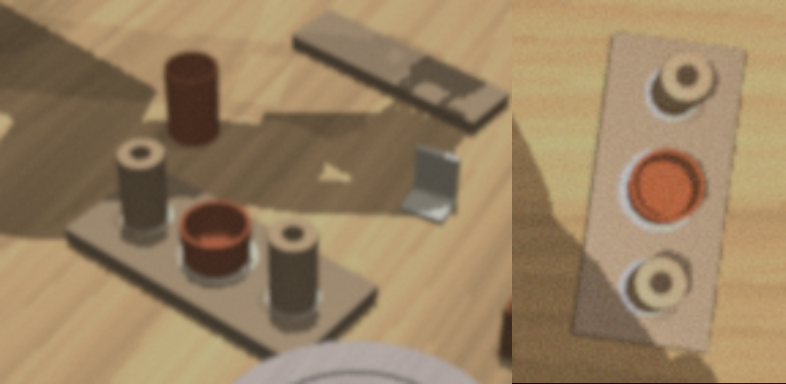

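View pics/w7.png

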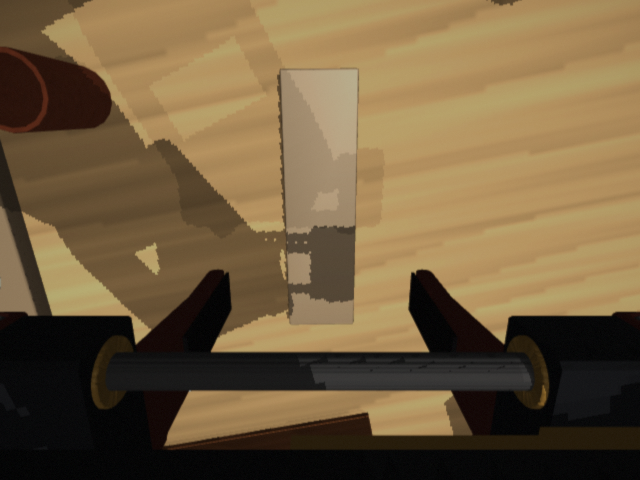

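The props and dish sit within their marks, and the wrist view shows the whole shelf, with corners near (281,69), (358,69), (354,324) and (290,324). I'll measure both.

```bash
cat > chk.py <<'E'
import sys
import m1
from h import *
np.set_printoptions(precision=1,suppress=True)
T=m1.T;S=m1.S
t=cv2.imread('pics/t6.png');s=cv2.imread('pics/s6.png')
c=np.array([563.4,-156.7]);a=np.radians(-9.2);ux=np.array([np.cos(a),np.sin(a)]);uy=np.array([-ux[1],ux[0]])
for X0,th in(((642.4,-169.5,88),80),((484.4,-143.9,88),80)):
    pt=proj(T,X0);ps=proj(S,X0)
    A,na=m1.blob(t,tuple(pt.round().astype(int)),9,0,th);B,nb=m1.blob(s,tuple(ps.round().astype(int)),8,0,90)
    X,e=tri([ray(T,A),ray(S,B)]);d=X[:2]-c;print(A,na,B,nb,X,'%.1f'%e,'slab',d@ux,d@uy)
E
python3 chk.py; python3 - <<'E'
from h import *
C=np.load('c7.npy',allow_pickle=True).item()
q=np.array([onz(C,p,16) for p in [(281,69),(358,69),(354,324),(290,324)]]);print(q.round(1)); print(q.mean(0), np.degrees(np.arctan2(*((q[0]+q[1]-q[2]-q[3])[1::-1]))))
# stereo of corners with top image -> height
T=ctrl.get_calibration('top')
for p,u in [((281,69),(252.4,279.4)),((358,69),(226.6,273.4)),((354,324),(245.6,178.6)),((290,324),(270.4,183.1))]:
    for k in [(252.4,279.4),(226.6,273.4),(245.6,178.6),(270.4,183.1)]:
        X,e=tri([ray(C,p),ray(T,k)])
        if e<5: print(p,k,X.round(1),round(e,1))
E
```

```text
[403.6 187.2] 41.375 [314.  290.8] 24.875 [ 643.3 -170.6   87. ] 0.3 slab 81.09748552738871 -0.9127983394293323
[394.1 262.9] 39.8125 [254.3 259.2] 19.6875 [ 484.2 -145.4   86.7] 0.4 slab -80.00855679331534 -1.5462983236863972
[[459.6 156.7  16. ]
 [470.8 213.5  16. ]
 [685.9 174.   16. ]
 [673.9 115.3  16. ]]
[572.55936115 164.8560941   16.        ] 169.3340554917292
(281, 69) (252.4, 279.4) [458.2 156.9  10.3] 0.8
(358, 69) (226.6, 273.4) [471.4 212.6  21.1] 0.2
(354, 324) (245.6, 178.6) [682.6 172.1  20. ] 2.0
(290, 324) (270.4, 183.1) [671.2 115.6  19.8] 0.7
```

>>> arm_command --pt "0.025 -0.001 -0.005 -0.004" --pt "0.03 0 -0.004 0" --pt "0.03 0 -0.002 0" --pt "0.02 0 0 0" --pt "0 0 0 0"

```text
t: 20.05
ee_pos: [571.1, 153.8, 70.7]
orientation: [0.165, 1.53, -0.153]
ft_force: [0.5, 0.5, 0.5]
width: 87.8
```

```bash
python3 w.py 571.5 164.8 22 79.2
```

```text
t 20.05 grasp pt [571.3 153.8  64.7] x [ 0.035  0.004 -0.999] jaw [0.202 0.979 0.011] z [ 0.979 -0.202  0.034] w 87.8 F [0.5 0.5 0.5] q6 -1.12
shift mm (tool x,y,z) [42.7 10.3 -3.5]
turn -0.015
after turn [42.7 10.4 -3.3]
```

>>> arm_command --pt "0.005 0.01 -0.003 -0.014" --pt "0.01 0.003 0 0" --pt "0 0 0 0"

```text
t: 20.35
ee_pos: [572.6, 166.1, 56.7]
orientation: [0.156, 1.529, -0.144]
ft_force: [-0.3, 0.1, -0.9]
width: 87.8
```

```bash
python3 w.py 571.5 164.8 22 79.2
```

```text
t 20.35 grasp pt [572.9 166.2  50.7] x [ 0.037  0.004 -0.999] jaw [0.19  0.982 0.011] z [ 0.981 -0.19   0.036] w 87.8 F [-0.3  0.1 -0.9] q6 -1.11
shift mm (tool x,y,z) [28.6 -1.9 -2.1]
turn -0.003
after turn [28.6 -1.9 -2.1]
```

>>> arm_command --pt "0.014 -0.002 -0.002 -0.003" --pt "0.01 0 0 0" --pt "0.003 0 0 0"

```text
t: 20.65
ee_pos: [572.6, 165.2, 29.4]
orientation: [0.153, 1.526, -0.139]
ft_force: [0.4, 0.1, -0.6]
width: 87.5
```

```bash
python3 w.py 571.5 164.8 22 79.2
```

```text
t 20.65 grasp pt [572.8 165.2  23.4] x [ 0.041  0.005 -0.999] jaw [0.186 0.982 0.013] z [ 0.982 -0.187  0.039] w 87.5 F [ 0.4  0.1 -0.6] q6 -1.11
shift mm (tool x,y,z) [ 1.4 -0.7 -1.3]
turn 0.001
after turn [ 1.4 -0.7 -1.3]
```

>>> arm_command --pt "0.0015 0 -0.001 0" --pt "0 0 0 0" --pt "0 0 0 0" --pt "0 0 0 0" --pt "0 0 0 0" --pt "0 0 0 0" --pt "0 0 0 0" --hand 0.05

```text
t: 21.35
ee_pos: [571.0, 165.2, 27.0]
orientation: [0.153, 1.527, -0.14]
ft_force: [0.4, -0.7, -2.2]
width: 60.2
```

```bash
python3 w.py 564 -156.8 150 80.8
```

```text
t 21.35 grasp pt [571.3 165.2  21. ] x [ 0.039  0.005 -0.999] jaw [0.186 0.982 0.012] z [ 0.982 -0.186  0.038] w 60.2 F [ 0.4 -0.7 -2.2] q6 -1.11
shift mm (tool x,y,z) [-130.6 -316.2   57.8]
turn -0.027
after turn [-130.6 -317.6   49.2]
```

>>> arm_command --pt "-0.02 0 0 0" --pt "-0.03 0 0 0" --pt "-0.04 0 0 0" --pt "-0.03 0 0 0" --pt "0 0 0 0"

```text
t: 21.85
ee_pos: [563.8, 164.0, 148.0]
orientation: [0.151, 1.534, -0.142]
ft_force: [-0.2, 0.8, -3.9]
width: 59.9
```

```bash
python3 w.py 563.5 -156.7 150 80.8; python3 - <<'E'
from h import *
im=ctrl.get_image('scene'); cv2.imwrite('pics/s7z.png',im[:,:,::-1])
E
```

```text
t 21.85 grasp pt [564. 164. 142.] x [ 0.032  0.003 -0.999] jaw [0.186 0.982 0.009] z [ 0.982 -0.187  0.031] w 59.9 F [-0.2  0.8 -3.9] q6 -1.11
shift mm (tool x,y,z) [  -8.9 -315.1   59.6]
turn -0.027
after turn [  -8.9 -316.6   51. ]
```

View pics/s7z.png

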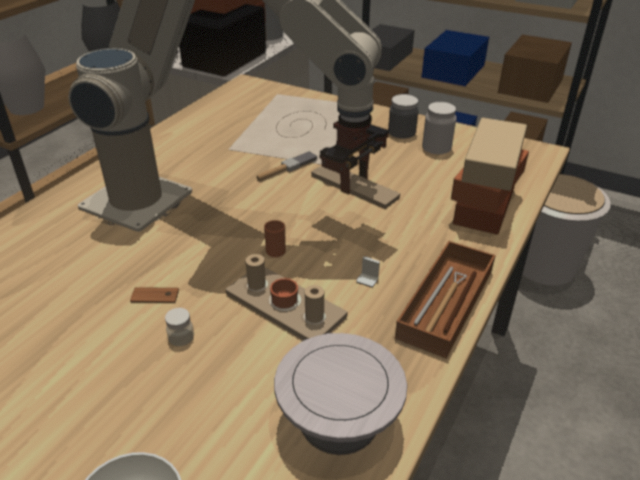

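The shelf is lifted level, with 4 N of weight on the wrist. I'll carry it over the slab.

>>> arm_command --pt "-0.005 -0.03 0.005 -0.013" --pt "-0.005 -0.04 0.006 -0.013" --pt "-0.003 -0.04 0.006 0" --pt "0 -0.04 0.006 0" --pt "0 -0.04 0.006 0" --pt "0 -0.04 0.006 0" --pt "0 -0.04 0.006 0" --pt "0 -0.03 0.005 0" --pt "0 -0.01 0.002 0" --pt "0 0 0 0"

```text
t: 22.9
ee_pos: [548.8, -159.4, 138.1]
orientation: [0.128, 1.564, -0.119]
ft_force: [0.1, 0.5, -3.6]
width: 59.8
```

```bash
python3 w.py 563.5 -156.7 110 80.8
```

```text
t 22.90 grasp pt [ 548.8 -159.4  132.1] x [ 0.004  0.006 -1.   ] jaw [0.157 0.988 0.006] z [ 0.988 -0.157  0.003] w 59.8 F [ 0.1  0.5 -3.6] q6 -1.73
shift mm (tool x,y,z) [22.2  4.8 14. ]
turn 0.003
after turn [22.2  4.8 14. ]
```

>>> arm_command --pt "0 0.004 0.012 0.003" --pt "0 0 0.003 0" --pt "0 0 0 0"

```text
t: 23.2
ee_pos: [564.6, -154.4, 135.8]
orientation: [0.131, 1.568, -0.119]
ft_force: [-0.5, -0.4, -3.7]
width: 59.7
```

```bash
python3 w.py 563.5 -156.7 110 80.8; python3 - <<'E'
from h import *
C=ctrl.get_calibration('wrist'); im=ctrl.get_image('wrist'); cv2.imwrite('pics/w8.png',im[:,:,::-1])
im=ctrl.get_image('scene'); cv2.imwrite('pics/s8.png',cv2.resize(im[200:380,180:380,::-1],None,fx=3,fy=3))
E
```

```text
t 23.20 grasp pt [ 564.6 -154.3  129.8] x [ 0.     0.008 -1.   ] jaw [0.158 0.987 0.008] z [ 0.987 -0.158 -0.001] w 59.7 F [-0.5 -0.4 -3.7] q6 -1.71
shift mm (tool x,y,z) [19.8 -2.7 -0.7]
turn 0.001
after turn [19.8 -2.7 -0.7]
```

View pics/s8.png

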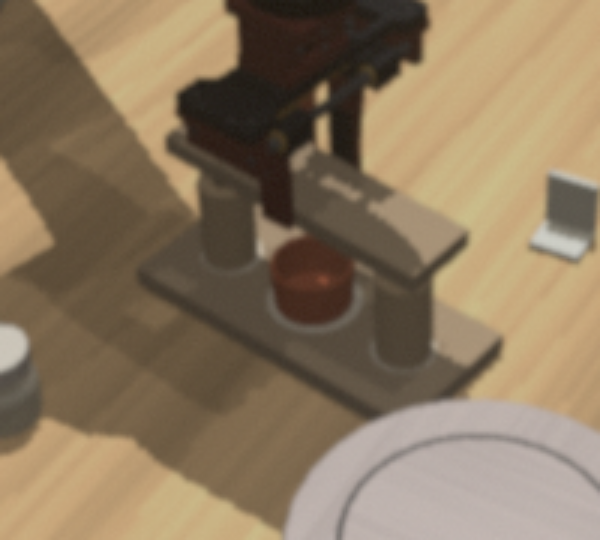

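View pics/w8.png

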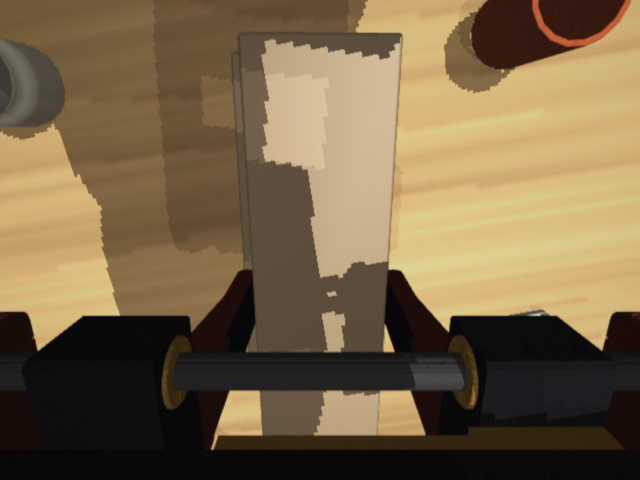

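```bash
python3 - <<'E'
from h import *
C=ctrl.get_calibration('wrist')
a=np.radians(-9.2);ux=np.array([np.cos(a),np.sin(a)]);uy=np.array([-ux[1],ux[0]])
for z in(125,129):
    q=[onz(C,p,z)[:2] for p in((238,33),(402,35))]; m=(q[0]+q[1])/2; d=m-[563.4,-156.7]; print(q,np.linalg.norm(q[0]-q[1]),d@ux,d@uy)
E
python3 w.py 563.5 -156.7 110 80.8
```

```text
[array([ 451.81489155, -166.32482124]), array([ 461.93155194, -106.78510879])] 60.393080529891975 -108.37725813286423 2.8542667635802506
[array([ 452.87060083, -165.69691555]), array([ 462.71360606, -107.76774935])] 58.75945072213532 -107.44183897289778 2.826092834430153
t 23.30 grasp pt [ 564.3 -154.5  130. ] x [ 0.     0.008 -1.   ] jaw [0.158 0.987 0.008] z [ 0.987 -0.158 -0.001] w 59.8 F [-0.4  0.7 -4.8] q6 -1.71
shift mm (tool x,y,z) [20.  -2.5 -0.4]
turn 0.001
after turn [20.  -2.5 -0.4]
```

>>> arm_command --pt "0.008 -0.003 -0.001 0" --pt "0.004 0 0 0" --pt "0 0 0 0"

```text
t: 23.6
ee_pos: [562.6, -156.1, 123.3]
orientation: [0.129, 1.567, -0.117]
ft_force: [-0.4, 0.3, -4.3]
width: 60.1
```

```bash
python3 w.py 562 -157 109 80.8
```

```text
t 23.60 grasp pt [ 562.6 -156.   117.3] x [ 0.001  0.008 -1.   ] jaw [0.156 0.988 0.008] z [ 0.988 -0.156 -0.001] w 60.1 F [-0.4  0.3 -4.3] q6 -1.72
shift mm (tool x,y,z) [ 8.3 -1.1 -0.5]
turn 0.004
after turn [ 8.3 -1.1 -0.5]
```

>>> arm_command --pt "0.003 -0.001 0 0.002" --pt "0.002 0 0 0"

```text
t: 23.8
ee_pos: [562.4, -157.1, 118.1]
orientation: [0.131, 1.567, -0.119]
ft_force: [-0.8, 0.4, -1.5]
width: 59.7
```

```bash
python3 w.py 562 -157 109 80.8
```

```text
t 23.80 grasp pt [ 562.4 -157.1  112.1] x [ 0.001  0.008 -1.   ] jaw [0.159 0.987 0.008] z [ 0.987 -0.159 -0.001] w 59.7 F [-0.8  0.4 -1.5] q6 -1.72
shift mm (tool x,y,z) [ 3.1  0.  -0.4]
turn 0.001
after turn [ 3.1  0.  -0.4]
```

>>> arm_command --pt "0.001 0 0 0" --pt "0.001 0 0 0"

```text
t: 24.0
ee_pos: [562.9, -157.4, 116.4]
orientation: [0.131, 1.566, -0.12]
ft_force: [-0.6, 1.2, -0.8]
width: 59.8
```

```bash
python3 w.py 562 -157 109 80.8; python3 - <<'E'
from h import *
im=ctrl.get_image('scene'); cv2.imwrite('pics/s9.png',cv2.resize(im[230:350,210:370,::-1],None,fx=4.5,fy=4.5,interpolation=cv2.INTER_CUBIC))
E
```

```text
t 24.00 grasp pt [ 562.9 -157.4  110.4] x [ 0.002  0.007 -1.   ] jaw [0.159 0.987 0.008] z [ 0.987 -0.159  0.001] w 59.8 F [-0.6  1.2 -0.8] q6 -1.72
shift mm (tool x,y,z) [ 1.4  0.2 -1. ]
turn 0.001
after turn [ 1.4  0.2 -1. ]
```

View pics/s9.png

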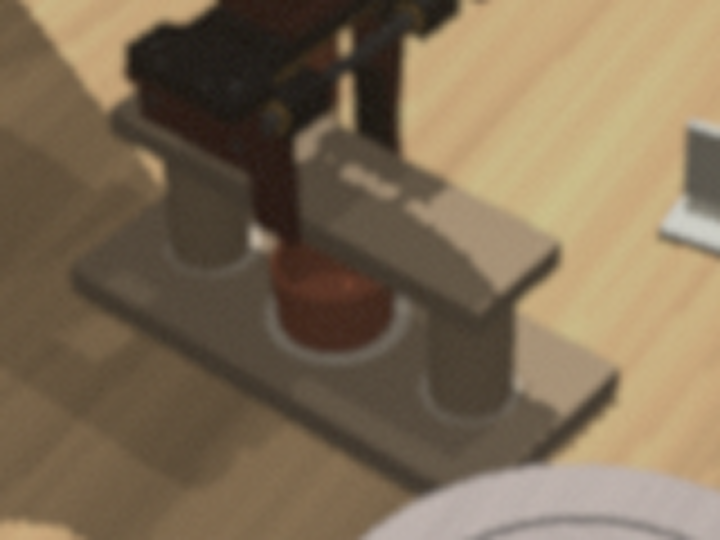

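The far end is just touching, so I'll settle it a touch further.

>>> arm_command --pt "0.0015 0 0 0" --pt "0.001 0 0 0"

```text
t: 24.25
ee_pos: [562.9, -157.4, 115.0]
orientation: [0.131, 1.566, -0.12]
ft_force: [-6.2, 1.2, 14.4]
width: 59.9
```

```bash
python3 w.py 562 -157 109 80.8
```

```text
t 24.25 grasp pt [ 562.9 -157.4  109. ] x [ 0.002  0.007 -1.   ] jaw [0.159 0.987 0.008] z [ 0.987 -0.159  0.001] w 59.9 F [-6.2  1.2 14.4] q6 -1.72
shift mm (tool x,y,z) [ 0.   0.2 -0.9]
turn 0.001
after turn [ 0.   0.2 -0.9]
```

>>> arm_command --pt "0 0 0 0" --pt "0 0 0 0" --pt "0 0 0 0" --pt "0 0 0 0" --pt "-0.001 0 0 0" --hand 0.0878

```text
t: 24.75
ee_pos: [563.9, -157.9, 116.9]
orientation: [0.131, 1.563, -0.12]
ft_force: [0.4, 0.6, 0.2]
width: 87.7
```

>>> arm_command --pt "-0.02 0 0 0" --pt "-0.03 0 0 0" --pt "-0.04 0 0 0" --pt "-0.03 0 0 0" --pt "0 0 0 0"

```text
t: 25.25
ee_pos: [562.6, -158.5, 239.6]
orientation: [0.132, 1.567, -0.12]
ft_force: [1.1, -0.5, -0.5]
width: 87.8
```

```bash
python3 w.py 444.8 -7.5 120 80.8; python3 - <<'E'
from h import *
C=ctrl.get_calibration('wrist'); im=ctrl.get_image('wrist'); cv2.imwrite('pics/w10.png',im[:,:,::-1]); np.save('c10.npy',C,allow_pickle=True)
im=ctrl.get_image('scene'); cv2.imwrite('pics/s10.png',cv2.resize(im[230:350,210:370,::-1],None,fx=4.5,fy=4.5,interpolation=cv2.INTER_CUBIC))
E
```

```text
t 25.25 grasp pt [ 562.6 -158.4  233.6] x [ 0.     0.008 -1.   ] jaw [0.159 0.987 0.008] z [ 0.987 -0.159 -0.001] w 87.8 F [ 1.1 -0.5 -0.5] q6 -1.71
shift mm (tool x,y,z) [ 114.7  129.4 -140.3]
turn 0.001
after turn [ 114.7  129.3 -140.4]
```

View pics/s10.png

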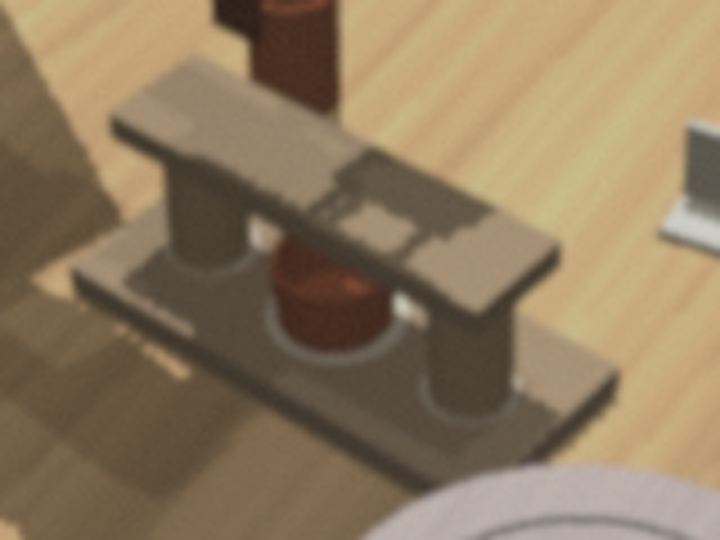

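View pics/w10.png

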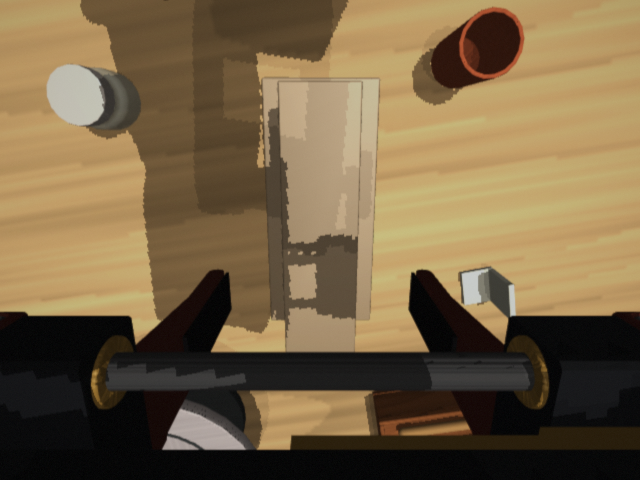

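The shelf lies level on both props. The beaker rim is visible at about (491,43).

```bash
python3 - <<'E'
from h import *
C=np.load('c10.npy',allow_pickle=True).item(); im=cv2.imread('pics/w10.png')
print(proj(C,[444.8,-7.5,75]), onz(C,(491.5,43),75))
T=ctrl.get_calibration('top'); print(tri([ray(C,(491.5,43)),ray(T,(327.8,283.1))]))
# shelf top corners at z=104
q=np.array([onz(C,p,104)[:2] for p in((278,81),(362,81))]); m=q.mean(0)
a=np.radians(-9.2);ux=np.array([np.cos(a),np.sin(a)]);uy=np.array([-ux[1],ux[0]]); d=m-[563.4,-156.7]; print('near end',q.round(1),np.linalg.norm(q[0]-q[1]),d@ux,d@uy, np.degrees(np.arctan2(*(q[1]-q[0])[::-1])))
E
```

```text
[490.08288251  40.83388705] [446.46038794  -6.4837002   75.        ]
(array([445.71016154,  -7.20821443,  75.88027187]), np.float64(0.9294812760100069))
near end [[ 451.2 -168.7]
 [ 460.5 -110.6]] 58.85709927582915 -108.9009408558885 -0.38688246624198225 80.90321603742424
```

>>> arm_command --pt "0 0.02 -0.02 0" --pt "0 0.033 -0.036 0" --pt "0 0.033 -0.036 0" --pt "0.01 0.025 -0.028 0" --pt "0.02 0.01 -0.01 0" --pt "0.02 0 0 0" --pt "0 0 0 0"

```text
t: 26.05
ee_pos: [439.5, -12.2, 175.9]
orientation: [0.134, 1.59, -0.12]
ft_force: [-0.4, 0.2, 0.4]
width: 87.6
```

```bash
python3 w.py 444.8 -7.5 50 80.8
```

```text
t 26.05 grasp pt [439.4 -12.2 169.9] x [-0.022  0.011 -1.   ] jaw [0.161 0.987 0.007] z [ 0.987 -0.161 -0.024] w 87.6 F [-0.4  0.2  0.4] q6 -1.48
shift mm (tool x,y,z) [119.8   4.6   7.4]
turn -0.001
after turn [119.8   4.6   7.5]
```

>>> arm_command --pt "0.02 0.005 0.007 0" --pt "0.025 0 0 0" --pt "0.025 0 0 0" --pt "0.01 0 0 0" --pt "0 0 0 0"

```text
t: 26.55
ee_pos: [445.1, -8.1, 91.9]
orientation: [0.135, 1.595, -0.121]
ft_force: [0.4, 0.5, 0.7]
width: 87.5
```

```bash
python3 w.py 445.7 -7.3 50 80.8
```

```text
t 26.55 grasp pt [445.   -8.   85.9] x [-0.027  0.011 -1.   ] jaw [0.162 0.987 0.007] z [ 0.986 -0.162 -0.029] w 87.5 F [0.4 0.5 0.7] q6 -1.47
shift mm (tool x,y,z) [35.9  0.6  1.6]
turn -0.002
after turn [35.9  0.6  1.6]
```

>>> arm_command --pt "0.018 0 0.001 0" --pt "0.014 0 0.001 0" --pt "0.002 0 0 0" --pt "0 0 0 0"

```text
t: 26.95
ee_pos: [448.7, -8.9, 59.8]
orientation: [0.136, 1.592, -0.122]
ft_force: [-0.0, 0.7, -0.3]
width: 87.6
```

```bash
python3 w.py 445.7 -7.3 50 80.8
```

```text
t 26.95 grasp pt [448.5  -8.8  53.8] x [-0.024  0.011 -1.   ] jaw [0.163 0.987 0.007] z [ 0.986 -0.163 -0.026] w 87.6 F [-0.   0.7 -0.3] q6 -1.48
shift mm (tool x,y,z) [ 3.9  1.  -2.9]
turn -0.003
after turn [ 3.9  1.  -2.9]
```

>>> arm_command --pt "0 0 0 0" --pt "0 0 0 0" --pt "0 0 0 0" --pt "0 0 0 0" --pt "0 0 0 0" --pt "0 0 0 0" --pt "0 0 0 0" --pt "0 0 0 0" --hand 0.04

```text
t: 27.75
ee_pos: [450.3, -9.0, 62.9]
orientation: [0.136, 1.587, -0.122]
ft_force: [0.1, -0.1, -1.6]
width: 49.4
```

```bash
python3 w.py 564.5 -157 180 80.8
```

```text
t 27.75 grasp pt [450.2  -8.9  56.9] x [-0.02   0.011 -1.   ] jaw [0.163 0.987 0.008] z [ 0.986 -0.163 -0.021] w 49.4 F [ 0.1 -0.1 -1.6] q6 -1.48
shift mm (tool x,y,z) [-126.9 -126.5  134.3]
turn -0.003
after turn [-126.9 -126.9  133.9]
```

>>> arm_command --pt "-0.02 0 0 0" --pt "-0.04 0 0 0" --pt "-0.045 0 0 0" --pt "-0.04 0 0 0" --pt "0 0 0 0"

```text
t: 28.25
ee_pos: [451.9, -10.6, 211.0]
orientation: [0.136, 1.594, -0.122]
ft_force: [1.1, 0.2, -1.4]
width: 49.5
```

```bash
python3 w.py 568.8 -157.9 195 80.8; python3 - <<'E'
from h import *
im=ctrl.get_image('wrist'); cv2.imwrite('pics/w11.png',im[:,:,::-1])
E
```

```text
t 28.25 grasp pt [451.7 -10.5 205. ] x [-0.026  0.011 -1.   ] jaw [0.163 0.987 0.007] z [ 0.986 -0.163 -0.028] w 49.5 F [ 1.1  0.2 -1.4] q6 -1.47
shift mm (tool x,y,z) [   5.3 -126.3  139.8]
turn -0.003
after turn [   5.3 -126.8  139.4]
```

View pics/w11.png

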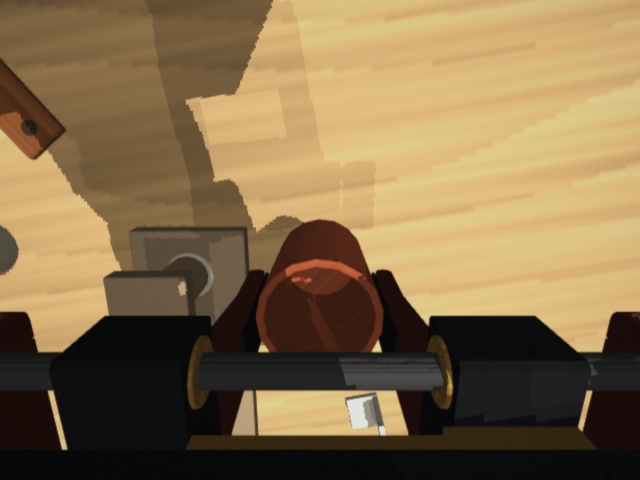

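The beaker is held upright, with its rim around (320,320). I'll carry it over the shelf with the foot about 45 mm above.

>>> arm_command --pt "0 -0.025 0.027 0" --pt "0 -0.033 0.036 0" --pt "0 -0.033 0.036 0" --pt "0 -0.025 0.028 0" --pt "0 -0.008 0.01 0" --pt "0 0 0 0"

```text
t: 28.9
ee_pos: [563.1, -158.2, 193.3]
orientation: [0.137, 1.611, -0.118]
ft_force: [-0.6, -1.1, -1.0]
width: 49.7
```

```bash
python3 w.py 568.8 -157.9 163 80.8
```

```text
t 28.90 grasp pt [ 562.9 -158.1  187.3] x [-0.043  0.015 -0.999] jaw [0.161 0.987 0.008] z [ 0.986 -0.16  -0.045] w 49.7 F [-0.6 -1.1 -1. ] q6 -1.71
shift mm (tool x,y,z) [24.1  1.   6.9]
turn -0.001
after turn [24.1  1.   6.9]
```

>>> arm_command --pt "0.005 0.001 0.006 0" --pt "0.01 0 0.001 0" --pt "0.003 0 0 0"

```text
t: 29.2
ee_pos: [566.4, -154.8, 171.5]
orientation: [0.137, 1.617, -0.116]
ft_force: [0.4, 0.0, -0.8]
width: 49.6
```

```bash
python3 w.py 568.8 -157.9 163 80.8; python3 - <<'E'
from h import *
C=ctrl.get_calibration('wrist'); im=ctrl.get_image('wrist'); cv2.imwrite('pics/w12.png',im[:,:,::-1])
im=ctrl.get_image('scene'); cv2.imwrite('pics/s12.png',cv2.resize(im[200:350,210:370,::-1],None,fx=4,fy=4,interpolation=cv2.INTER_CUBIC))
E
```

```text
t 29.20 grasp pt [ 566.1 -154.7  165.5] x [-0.048  0.017 -0.999] jaw [0.16  0.987 0.009] z [ 0.986 -0.159 -0.05 ] w 49.6 F [ 0.4  0.  -0.8] q6 -1.70
shift mm (tool x,y,z) [ 2.3 -2.7  3.3]
turn 0.001
after turn [ 2.3 -2.7  3.3]
```

View pics/s12.png

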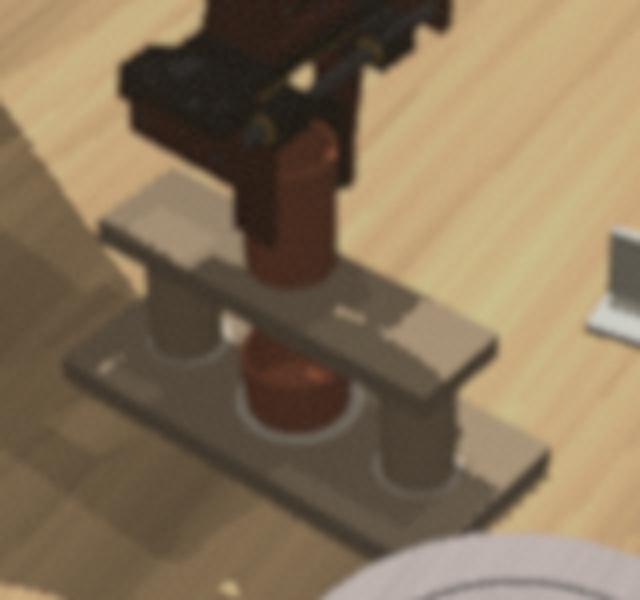

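View pics/w12.png

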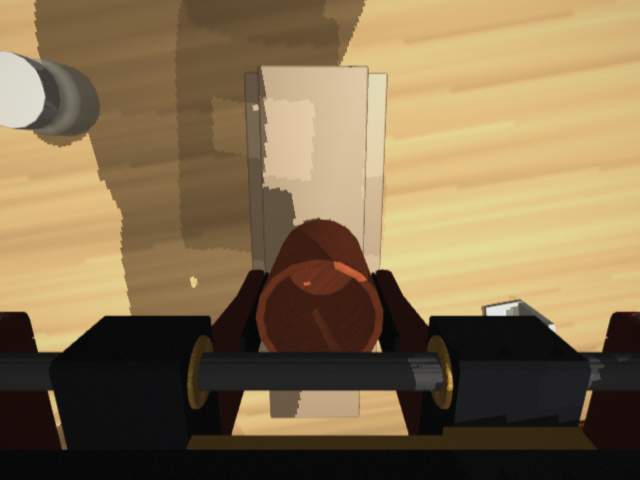

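>>> arm_command --pt "0 -0.003 0.003 0" --pt "0.001 -0.001 0.001 0"

```text
t: 29.5
ee_pos: [570.1, -158.9, 171.6]
orientation: [0.136, 1.615, -0.115]
ft_force: [-0.3, 0.6, -1.0]
width: 49.2
```

```bash
python3 w.py 568.8 -157.9 160.5 80.8
```

```text
t 29.50 grasp pt [ 569.9 -158.8  165.6] x [-0.047  0.017 -0.999] jaw [0.158 0.987 0.009] z [ 0.986 -0.157 -0.049] w 49.2 F [-0.3  0.6 -1. ] q6 -1.71
shift mm (tool x,y,z) [ 5.1  0.7 -0.9]
turn 0.002
after turn [ 5.1  0.7 -0.9]
```

>>> arm_command --pt "0.002 0 0 0" --pt "0.002 0 0 0"

```text
t: 29.7
ee_pos: [570.5, -159.1, 168.1]
orientation: [0.135, 1.614, -0.115]
ft_force: [-0.6, -0.8, -1.7]
width: 49.8
```

```bash
python3 w.py 568.8 -157.9 160.5 80.8
```

```text
t 29.70 grasp pt [ 570.2 -159.   162.2] x [-0.045  0.016 -0.999] jaw [0.158 0.987 0.009] z [ 0.986 -0.158 -0.047] w 49.8 F [-0.6 -0.8 -1.7] q6 -1.71
shift mm (tool x,y,z) [ 1.7  0.8 -1.5]
turn 0.002
after turn [ 1.7  0.8 -1.5]
```

>>> arm_command --pt "0.0015 0.001 -0.001 0" --pt "0.001 0 0 0"

```text
t: 29.9
ee_pos: [570.0, -158.4, 166.8]
orientation: [0.135, 1.612, -0.116]
ft_force: [-3.3, 2.0, 12.9]
width: 49.4
```

>>> arm_command --pt "0 0 0 0" --pt "0 0 0 0" --pt "0 0 0 0" --pt "0 0 0 0" --pt "0 0 0 0" --hand 0.0878

```text
t: 30.4
ee_pos: [570.1, -158.3, 167.3]
orientation: [0.135, 1.611, -0.116]
ft_force: [-0.6, -0.1, -0.4]
width: 86.1
```

```bash
python3 w.py 568.8 -157.9 250 80.8; python3 - <<'E'
from h import *
im=ctrl.get_image('wrist'); cv2.imwrite('pics/w13.png',im[:,:,::-1])
E
```

```text
t 30.40 grasp pt [ 569.9 -158.2  161.3] x [-0.043  0.015 -0.999] jaw [0.158 0.987 0.008] z [ 0.986 -0.158 -0.045] w 86.1 F [-0.6 -0.1 -0.4] q6 -1.71
shift mm (tool x,y,z) [-88.6   0.9  -5.1]
turn 0.002
after turn [-88.6   0.9  -5.1]
```

View pics/w13.png

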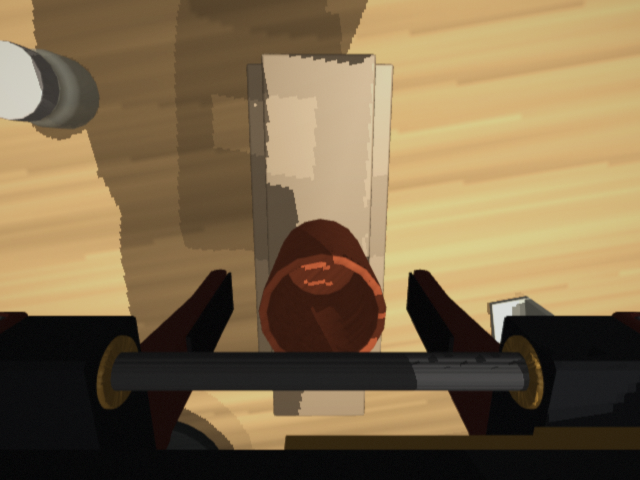

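The beaker stands free between the open fingers. I'll rise straight up, then move aside to check.

>>> arm_command --pt "-0.02 0 -0.001 0" --pt "-0.03 0 -0.001 0" --pt "-0.04 0 -0.002 0" --pt "-0.04 0 -0.002 0"

```text
t: 30.85
ee_pos: [566.2, -158.3, 294.1]
orientation: [0.137, 1.626, -0.114]
ft_force: [0.3, 0.1, -0.2]
width: 87.9
```

>>> arm_command --pt "0 0.03 -0.01 0" --pt "0 0.04 -0.01 0" --pt "0 0.04 -0.01 0" --pt "0 0.04 -0.01 0" --pt "0 0.04 -0.01 0" --pt "0 0.04 -0.01 0" --pt "0 0.03 -0.01 0" --pt "0 0 0 0"

```text
t: 31.65
ee_pos: [541.3, 116.9, 308.1]
orientation: [0.14, 1.61, -0.118]
ft_force: [0.3, -0.4, -0.2]
width: 88.3
```

```bash
python3 w.py; python3 - <<'E'
from h import *
im=ctrl.get_image('scene'); cv2.imwrite('pics/s14.png',im[:,:,::-1]); t=ctrl.get_image('top'); cv2.imwrite('pics/t14.png',t[:,:,::-1])
a=cv2.resize(im[190:350,200:400],None,fx=2.5,fy=2.5,interpolation=cv2.INTER_CUBIC); b=cv2.convertScaleAbs(cv2.resize(t[160:300,340:450],None,fx=2.857,fy=2.857,interpolation=cv2.INTER_CUBIC),alpha=1.4)
h=min(a.shape[0],b.shape[0]); cv2.imwrite('pics/v14.png',np.hstack([a[:h],b[:h]])[:,:,::-1])
E
```

```text
t 31.65 grasp pt [541.  117.  302.1] x [-0.042  0.017 -0.999] jaw [0.163 0.987 0.01 ] z [ 0.986 -0.162 -0.044] w 88.3 F [ 0.3 -0.4 -0.2] q6 -1.24
```

View pics/v14.png

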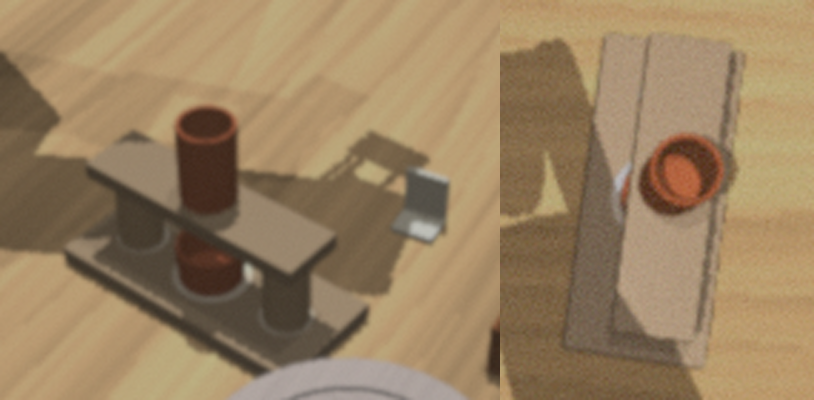

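View pics/s14.png

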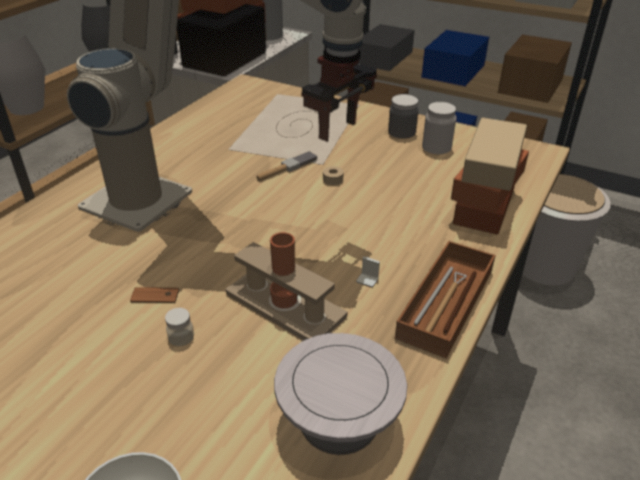

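```bash
python3 - <<'E'
from h import *
np.set_printoptions(precision=1,suppress=True)
T=ctrl.get_calibration('top');S=ctrl.get_calibration('scene')
t=cv2.imread('pics/t14.png');s=cv2.imread('pics/s14.png')
def up(im,x0,y0,w,h,k): return cv2.GaussianBlur(cv2.resize(im[y0:y0+h,x0:x0+w],None,fx=k,fy=k,interpolation=cv2.INTER_CUBIC),(0,0),2)
k=4
a=up(t,380,195,50,45,k);h=cv2.cvtColor(a,cv2.COLOR_BGR2HSV);m=cv2.inRange(h,(0,115,30),(14,255,255))
cn=max(cv2.findContours(m,0,1)[0],key=cv2.contourArea)[:,0]/k+[380,195]; print('top terracotta bbox',cn.min(0),cn.max(0))
b=up(s,262,225,45,60,k);h=cv2.cvtColor(b,cv2.COLOR_BGR2HSV);m=cv2.inRange(h,(0,115,30),(14,255,255))
cn2=max(cv2.findContours(m,0,1)[0],key=cv2.contourArea)[:,0]/k+[262,225]; print('scene bbox',cn2.min(0),cn2.max(0))
c=np.array([563.4,-156.7]);an=np.radians(-9.2);ux=np.array([np.cos(an),np.sin(an)])
th=np.linspace(0,2*np.pi,90)
def ext(C,z0,z1,c,r0,r1):
    P=np.array([proj(C,[c[0]+r*np.cos(q),c[1]+r*np.sin(q),z]) for z,r in((z0,r0),(z1,r1)) for q in th]);return P.min(0),P.max(0)
for nm,cc in(('centre',c),('est',np.array([565.5,-157.6]))):
    print(nm,'pred top',*ext(T,104,179,cc,24,25),'scene',*ext(S,104,179,cc,24,25))
# shelf in top view
a=up(t,370,165,80,125,k);h=cv2.cvtColor(a,cv2.COLOR_BGR2HSV)
v=cv2.convertScaleAbs(cv2.resize(t[165:290,365:435],None,fx=4.8,fy=4.8,interpolation=cv2.INTER_CUBIC),alpha=1.5)
for X,Y,z in [(110,30,104),(110,-30,104),(-110,-30,104),(-110,30,104)]:
    w=c+X*ux+Y*np.array([-ux[1],ux[0]]); p=proj(T,[*w,z]); print('pred corner top',p,'scene',proj(S,[*w,z])); cv2.circle(v,tuple(((p+.5-[365,165])*4.8).astype(int)),4,(255,0,0),1)
p=np.array([proj(T,[c[0]+25*np.cos(q),c[1]+25*np.sin(q),179]) for q in th]); cv2.polylines(v,[((p+.5-[365,165])*4.8).astype(int)],True,(255,0,0),1)
u=cv2.resize(s[225:305,225:340],None,fx=3.9,fy=7.5 if 0 else 3.9,interpolation=cv2.INTER_CUBIC)
for X,Y,z in [(110,30,104),(110,-30,104),(-110,-30,104),(-110,30,104)]:
    w=c+X*ux+Y*np.array([-ux[1],ux[0]]); p=proj(S,[*w,z]); cv2.circle(u,tuple(((p+.5-[225,225])*3.9).astype(int)),4,(255,0,0),1)
p=np.array([proj(S,[c[0]+25*np.cos(q),c[1]+25*np.sin(q),179]) for q in th]); cv2.polylines(u,[((p+.5-[225,225])*3.9).astype(int)],True,(255,0,0),1)
H=max(v.shape[0],u.shape[0]); u=np.vstack([u,np.zeros((H-u.shape[0],u.shape[1],3),np.uint8)]); cv2.imwrite('pics/o14.png',np.hstack([v,u])); print(np.hstack([v,u]).shape)
E
```

```text
top terracotta bbox [389.  206.5] [418.5 235. ]
scene bbox [269.8 232. ] [295.  275.2]
centre pred top [387.7 205.7] [417.9 235.3] scene [269.  230.7] [294.7 275.3]
est pred top [388.1 204.7] [418.3 234.3] scene [269.6 231.2] [295.4 275.9]
pred corner top [391.7 169.8] scene [335.1 282.3]
pred corner top [420.3 173.9] scene [316.2 298.4]
pred corner top [407.  278.8] scene [233.9 253.9]
pred corner top [377.9 274.6] scene [253.4 240.3]
(600, 784, 3)
```

View pics/o14.png

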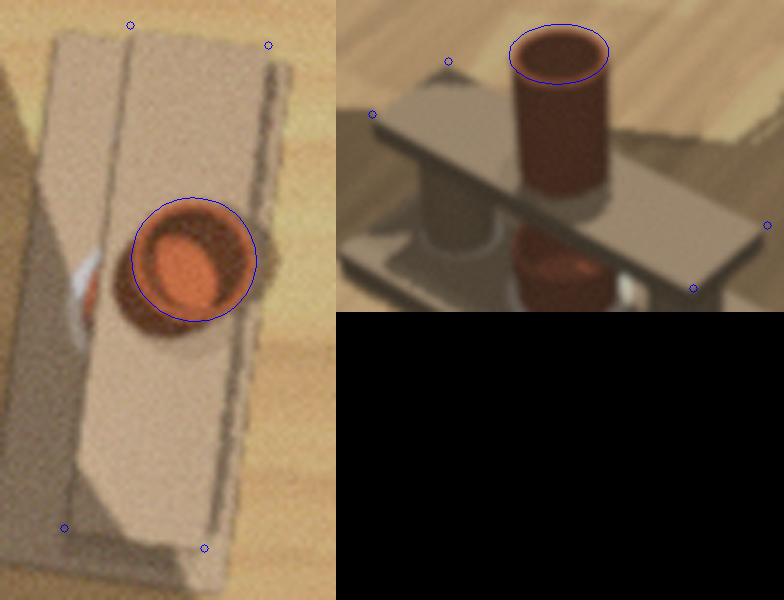

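In both views the beaker rim falls within about 1 px of the prediction, and the shelf corners sit within about 4–5 mm of theirs, all well inside 15 mm. The squat prop is still at (333,176) in the scene view and the robot is clear, so I'll hand in.

```bash
python3 - <<'E'
from workcell import ctrl
o=ctrl.get_obs(); print(o['t'],o['ft_force'].round(1),abs(o['qvel']).max()); print(ctrl.close_job())
E
```

```text
31.75 [-0.7  0.3 -0. ] 0.03621536538044477
the job is handed in; nothing more can be done
None
```

I built the tier in the order asked and handed it in at 31.75 s of the 128 s. No verdict was reported, so the figures below are my own camera checks.

- **Props:** measured after placing and before the shelf went on, they stood at about x = +81 and -80 mm, within 1.6 mm across. Both stood upright, with their tops at about 87 mm.
- **Dish:** it stood inside the middle mark in both the top and scene views. I judged this by eye and did not put a number on it.
- **Shelf:** it lies level on both props and in line with the slab. The wrist camera put its centre about 1 mm off. The final top and scene overlays suggested about 4–5 mm towards the robot instead. The two disagree, but both are inside 15 mm.
- **Beaker:** it stands upright and free on the shelf, with its rim within about 1 px (2 mm) of where it should be over the slab centre.
- **Squat prop:** I did not touch it, and the last scene view shows it standing where it was.

At hand-in the gripper was open and clear, and the wrist force was near zero. The tool drifted and tilted by up to 0.065 rad during the moves, so I corrected its position before the grasps and placings. The highest contact force I read while setting a piece down was about 20 N.

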